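# Put the dry desiccant canisters away in the squeeze-cap jar

### The arm

A 6-joint arm with a two-finger parallel gripper is mounted at the origin on the work surface; the furniture and walls round the work are solid. World frame = base frame: x ahead of the robot, y to its left, z up, the work surface at z = 0. Lengths are in m, angles in rad, forces in N, time in s.
With the tool pointing down it reaches from about 0.35 to 0.775 m from the base axis. Payload 5.5 kg.
Tool frame: the origin (TCP) lies at the very end of the fingers, on their centre line; the grasp point (between the pads) lies 19 mm behind it; z points along the fingers, y is the line along which they close (so a half turn about z gives the same grasp; the last joint's range is limited). The gripper opens to 85 mm and grips with 20 to 120 N. Pads are 22 mm wide; open, the fingers measure 114 mm over their backs; the gripper's body (76 mm by 85 mm) begins 54 mm behind the grasp point. The pads swing forward as they close: fully open they stand 13 mm farther back than shut.
Start: joints at [1.105, 0.313, 0.046, 1.304, 0, 1.431], TCP at [0.184, 0.545, 0.231] pointing down, gripper open.
Joint ranges: [-2.76, 2.76], [-0.86, 1.69], [-1.03, 1.26], [-2.2, 2.34], [-1.47, 1.5], [-3.14, 3.14]. Speed limits (rad/s): [2.57, 2.57, 3.14, 3.14, 3.14, 3.14].

### API

Orientations are given as a unit quaternion [w, x, y, z].
In Python, from workcell import env gives the robot as it stands. The module is installed in compiled form; this text tells all that it offers.
- The arm moves only by the tool jog_arm, never from a script. Its arguments are lists of equal length, an entry for each row: "gripper": the opening, from 0 (shut) to 1 (fully open); "offset": the shift along the world's x, y, z in cm, a list of three; "twist": the turn about the world's z in degrees. In form: {"gripper": [gripper, ...], "offset": [[dx, dy, dz], ...], "twist": [twist, ...]}. A call has exactly 8 rows; each row is the pose to reach, as a shift and turn from the pose commanded when the call began; what a row does not reach only later rows make up. A row lasts 1/8 s, in which the tool goes at most 62.5 mm and 10.7 degrees, less where a joint would pass 70% of its speed; a pose out of reach is approached as far as the arm can. A call with a gripper value outside its range is refused whole. The fingers move at their own pace and stop on an object; "squeeze" is the grip in N (left out, the last holds). Time passes only in rows, so rows that repeat a pose let the fingers close, or fill a call up. It gives the time, the measured TCP pose, the force, the opening and the grip force at its end, in the units of the state.
- env.get_state(): the state, without advancing time (a new reading comes with each control period).
- env.read_camera(name): name is "scene" or "top" or "wrist"; returns a dict with "image" (384x512x3 uint8, red, green, blue), "z_map" (384x512 float32, m along the optical axis (not along the pixel's ray), 0 where there is no reading), "fovy" (degrees; the focal length in pixels is half the picture's height over the tangent of half this angle, whatever the lens; pixels are square), "cx", "cy" (the principal point, pixels), "cam_to_world" (4x4, takes a point from camera to world coordinates). Camera axes: x right, y up, looking along -z (the intrinsics and any distortion apply to the point x, -y, -z); pixel columns grow to the right and rows downward; lengths in m; the calibration is good to about 2 mm. A picture is of the moment at which its call begins.
- env.hand_in(): hands the job in; it is judged then, once.
The state is a dict: "clock": time; "joint_pos": joint angles; "qvel": joint speeds; "tau": joint torques, N m; "tcp_pos": TCP position; "orientation": TCP orientation; "wrist_force": force on the tool from outside, world axes, zero at the start; "ft_torque": the same for the moment, N m; "finger_gap": finger opening in m; "grip_force": force on a finger pad.
Only numpy, scipy, OpenCV 4.12 (cv2) and the standard library are available. Lean on these libraries where they do the work, as an engineer would, in place of code of your own. Each camera call takes 0.05 s, during which the arm holds its last target. There are 200 camera calls.

### The job

Sort the desiccant canisters that stand about on the bench: squeeze the two red tabs of the jar's safety cap together, turn the cap anticlockwise and take it off, put every canister that is still dry (orange) into the jar, and refit the cap, turned back until both tabs have sprung out into their notches and it is locked. Every spent (green) canister goes into the aluminium tray, for the oven. Leave the other things on the bench alone.

Things in the scene. Friction and masses are not known exactly. Their poses are not given: they have to be found in the camera images.
- jar_mouth (a point): centre of the rim of a clear jar (72 mm round), held fast in a dark steel holder (foot 96 mm round): it cannot move or turn. Rim 78 mm above the bench; neck 40 mm outside, bore 34 mm, open down to the floor 68 mm below the rim; 66 mm wide inside below the neck. z up; bayonet lugs at its +x and -x. The bench is clear for 16 cm from the jar's axis straight towards the robot (world -x)
- jar_collar (a point): centre of the low white collar round the neck (62 mm inside, 68 mm outside), at its top, 21 mm below the rim; same axes as jar_mouth. Its two notches, at +y and -y, hold the teeth of the cap's tabs when the cap is locked (cap y along jar y, either way round): then the cap can neither turn nor lift
- cap_mid (a point): centre of the white squeeze-and-turn cap (57 mm round, 31 mm tall, 130 g, smooth slippery shell), half-way up; z out of its top, red tabs at its +y and -y. Locked, it is 11.5 mm below jar_mouth. With both tabs fully in it turns anticlockwise seen from above; from 40 degrees (60 is ample, 100 the most) it lifts straight off, tabs kept in. It can stand on its skirt on the bench
- cap_rim (a point): centre of the skirt's lower edge, 15.5 mm under cap_mid; same axes. Refitting: tabs in, cap 60 degrees anticlockwise of the locked direction, lower it over the neck till it rests on the rim (1.2 mm sideways play; a chamfered plug under its top finds the bore), turn clockwise to the end stop, 2 degrees past the locked direction, let go: the tabs spring out into the notches
- face_a (a point): centre of the outer face of the cap's +y tab, 3 mm above cap_mid's level; axes as cap_mid. The face is flat and red, 14 mm wide, 19 mm tall; the two faces are 68 mm apart, 58 mm when squeezed fully in. Below the face sits the tab's tooth, about flush with it: keep fingertips no lower than 10 mm below this point (on the jar the collar's top is 13 mm below it)
- face_b (a point): the same for the tab at the cap's -y
- tab_a (a joint): the +y tab: metres pressed in, 0 sprung out (locked or free), 0.0048 fully in. A spring pushes it out with 3 N, 9 N when fully in (grip with 20 N or more); the cap is free to turn from 0.0035. Let go where there is no notch, the tab stays about 0.003 in, held by the collar
- tab_b (a joint): the same for the tab at the cap's -y
- tray_floor (a point): centre of the floor of a shallow aluminium oven tray, 130 mm along its x, 100 mm along its y, 15 mm tall, walls 2.5 mm, wire handles at its two x ends, floor 2.5 mm above the bench; loose on the bench (0.25 kg)
- dry_1_mid (a point): the centre (half-way up) of an eight-sided desiccant canister, 22 mm across the flats, 20 mm tall, 20 g, white ends and orange sides and window: still dry. Stands on the bench at the start; its z axis is the canister's axis. May be absent
- dry_2_mid (a point): the centre (half-way up) of an eight-sided desiccant canister, 22 mm across the flats, 20 mm tall, 20 g, white ends and orange sides and window: still dry. Stands on the bench at the start; its z axis is the canister's axis. May be absent
- dry_3_mid (a point): the centre (half-way up) of an eight-sided desiccant canister, 22 mm across the flats, 20 mm tall, 20 g, white ends and orange sides and window: still dry. Stands on the bench at the start; its z axis is the canister's axis. May be absent
- spent_1_mid (a point): the centre (half-way up) of an eight-sided desiccant canister, 22 mm across the flats, 20 mm tall, 20 g, white ends and green sides and window: spent. Stands on the bench at the start; its z axis is the canister's axis. May be absent
- spent_2_mid (a point): the centre (half-way up) of an eight-sided desiccant canister, 22 mm across the flats, 20 mm tall, 20 g, white ends and green sides and window: spent. Stands on the bench at the start; its z axis is the canister's axis. May be absent
- spent_3_mid (a point): the centre (half-way up) of an eight-sided desiccant canister, 22 mm across the flats, 20 mm tall, 20 g, white ends and green sides and window: spent. Stands on the bench at the start; its z axis is the canister's axis. May be absent
- standard_a: bystander to leave alone: white-capped small white bottle, 37 mm round, 88 mm tall; origin at the centre of its underside
- standard_b: bystander to leave alone: yellow-capped small white bottle, 37 mm round, 88 mm tall; origin at the centre of its underside
- standard_c: bystander to leave alone: green-capped small white bottle, 37 mm round, 88 mm tall; origin at the centre of its underside
- beaker_50: bystander to leave alone: small empty glass beaker, 50 mm wide, 56 mm tall; origin at the centre of its underside
Mind the look-alikes: they are no part of the job. What is shaped like the part that bears dry_2_mid but pink is not meant. Leave any pink look-alike of the part that bears dry_3_mid alone.

How it is judged:
On the way, in this order (a step that is already met when the one before it is completed fails the run):
1. both tabs of the cap are squeezed in while it still sits in its locked direction on the jar (value of joint each of tab_a, tab_b above 0.0042 m and angle between the y axis of cap_mid and the y axis of jar_mouth, either way round below 0.12 rad and distance between cap_mid and jar_mouth below 0.016 m), for 0.1 s.
2. the cap is turned off and lifted clear of the jar (distance between cap_mid and jar_mouth above 0.045 m), for 0.1 s.
3. every dry (orange) canister is in the jar, the cap off (horizontal distance between each of dry_1_mid, dry_2_mid, dry_3_mid and jar_mouth below 0.03 m and z of each of dry_1_mid, dry_2_mid, dry_3_mid in the frame of jar_mouth below -0.005 m and distance between cap_mid and jar_mouth above 0.045 m), for 0.2 s.
4. the cap is back on the jar and locked, both tabs sprung out (horizontal distance between cap_mid and jar_mouth below 0.003 m and z of cap_mid in the frame of jar_mouth below -0.009 m and angle between cap_mid's own z axis and vertical below 0.05 rad and angle between the y axis of cap_mid and the y axis of jar_mouth, either way round below 0.12 rad and value of joint each of tab_a, tab_b below 0.0012 m), for 0.3 s.
At the end, for the whole second after the job is handed in: the cap is seated level on the jar (3 mm, 0.12 rad from the locked direction), both tabs sprung out (under 1.2 mm in); every orange canister present is in the jar and every green one present is in the tray, on its floor; all released and at rest (all of step 4 and horizontal distance between each of dry_1_mid, dry_2_mid, dry_3_mid and jar_mouth below 0.03 m and z of each of dry_1_mid, dry_2_mid, dry_3_mid in the frame of jar_mouth below -0.005 m and x of spent_1_mid in the frame of tray_floor between -0.062 and 0.062 m and y of spent_1_mid in the frame of tray_floor between -0.047 and 0.047 m and z of each of spent_1_mid, spent_2_mid, spent_3_mid in the frame of tray_floor below 0.016 m and linear speed of each of spent_1, spent_2, spent_3, cap below 0.02 m/s and x of spent_2_mid in the frame of tray_floor between -0.062 and 0.062 m and y of spent_2_mid in the frame of tray_floor between -0.047 and 0.047 m and x of spent_3_mid in the frame of tray_floor between -0.062 and 0.062 m and y of spent_3_mid in the frame of tray_floor between -0.047 and 0.047 m and angle between tray_floor's own z axis and vertical below 0.1 rad); the robot touches nothing.
It fails at once if standard_a is shifted by more than 4 cm or knocked over (distance of standard_a from where it was at the start of the episode above 0.04 m or angle between standard_a's own z axis and vertical above 0.5 rad).
It fails at once if standard_b is shifted by more than 4 cm or knocked over (distance of standard_b from where it was at the start of the episode above 0.04 m or angle between standard_b's own z axis and vertical above 0.5 rad).
It fails at once if standard_c is shifted by more than 4 cm or knocked over (distance of standard_c from where it was at the start of the episode above 0.04 m or angle between standard_c's own z axis and vertical above 0.5 rad).
It fails at once if beaker_50 is shifted by more than 4 cm or knocked over (distance of beaker_50 from where it was at the start of the episode above 0.04 m or angle between beaker_50's own z axis and vertical above 0.5 rad).
Of dry_1, dry_2, dry_3 only 2 to 3 are there at a start; the rules pass over those that are not, and their reading is None.
Of spent_1, spent_2, spent_3 only 2 to 3 are there at a start; the rules pass over those that are not, and their reading is None.
At some moment in a run one of dry_1, dry_2, dry_3, spent_1, spent_2, spent_3, tray may be knocked a few centimetres aside while the robot is not near it.
It also fails if it takes over 210 s, if anything falls off the work surface, if the arm or the gripper's body presses on something with over 40 N, if the wrist force passes 120 N, or if a joint passes its speed limit or range.

## Working session

There is one attempt and no reset: what is moved stays moved. The work goes in short steps, Python scripts to look and compute and a tool call to move; the robot and the scene stay as the last step left them, time stands still between calls to the robot, and variables do not carry over. Pictures are saved under pics/ and viewed, at most 16 in all, crops included, and the job is handed in when it is done.

Besides the shell and the picture viewer there is one more tool, called as name([rows], argument=value, ...), one row to a line, values as JSON. jog_arm: Moves the arm, as the interface text tells. Its arguments: {"type":"object","properties":{"gripper":{"type":"array"},"offset":{"type":"array"},"twist":{"type":"array"},"squeeze":{"type":"number"}},"required":["gripper","offset","twist"]}

```bash
mkdir -p pics; cat > h.py <<'E'
import numpy as np, cv2
from workcell import env
def cam(n):
    r=env.read_camera(n); return r
def world(r):
    z=r["z_map"]; h,w=z.shape; f=h/2/np.tan(np.radians(r["fovy"])/2)
    u,v=np.meshgrid(np.arange(w),np.arange(h))
    P=np.stack([(u-r["cx"])/f*z,-(v-r["cy"])/f*z,-z,np.ones_like(z)],-1)
    return (P@np.asarray(r["cam_to_world"]).T)[...,:3]
def save(r,n,crop=None,s=1):
    im=cv2.cvtColor(r["image"],cv2.COLOR_RGB2BGR)
    if crop: x0,y0,x1,y1=crop; im=im[y0:y1,x0:x1]
    cv2.imwrite("pics/"+n,cv2.resize(im,None,fx=s,fy=s,interpolation=cv2.INTER_CUBIC))
E
python3 - <<'E'
from h import *
import pickle
for n in("top","scene"):
    r=cam(n); save(r,n+"0.png",s=1.5); pickle.dump(r,open(n+"0.pkl","wb"))
    print(n,{k:(v if k not in("image","z_map") else v.shape) for k,v in r.items()})
print(env.get_state())
E
```

```text
top {'image': (384, 512, 3), 'z_map': (384, 512), 'fovy': 57.787042392855184, 'cx': 254.34805118072617, 'cy': 185.13871840628826, 'cam_to_world': array([[ 0.02528785,  0.99183619, -0.12498596,  0.43683846],
       [-0.99949098,  0.02265214, -0.02246466,  0.00566059],
       [-0.01945006,  0.12549043,  0.99190415,  1.0528411 ],
       [ 0.        ,  0.        ,  0.        ,  1.        ]])}
scene {'image': (384, 512, 3), 'z_map': (384, 512), 'fovy': 56.064426712472624, 'cx': 261.89412642154304, 'cy': 194.03645738243958, 'cam_to_world': array([[-0.90496606,  0.18533743, -0.3829967 ,  0.21016493],
       [-0.42547434, -0.40018034,  0.81168176,  0.70648782],
       [-0.00283274,  0.89749971,  0.44100595,  0.44022726],
       [ 0.        ,  0.        ,  0.        ,  1.        ]])}
{'clock': 0.1, 'joint_pos': array([ 1.10537852e+00,  3.13933244e-01,  4.50913474e-02,  1.30358673e+00,
       -1.62497630e-05,  1.43118561e+00]), 'qvel': array([-1.52609175e-04, -2.37158968e-03,  1.84887583e-03,  9.36102773e-05,
       -1.53867427e-04, -2.96486651e-04]), 'tau': array([ 2.03220116e-03, -4.81725740e+01,  2.99243367e+01,  1.27187601e-02,
       -1.85344043e-04, -8.60580428e-06]), 'tcp_pos': array([0.1838577 , 0.54433757, 0.23049301]), 'orientation': array([-2.35392872e-04,  1.62183930e-01,  9.86760207e-01, -7.81510812e-04]), 'wrist_force': array([-0.26091931, -0.42709606, -0.23563793]), 'ft_torque': array([ 0.04699174, -0.02596274,  0.00817818]), 'grip_force': 0.0, 'finger_gap': 0.08539492690985326}
```

View pics/top0.png

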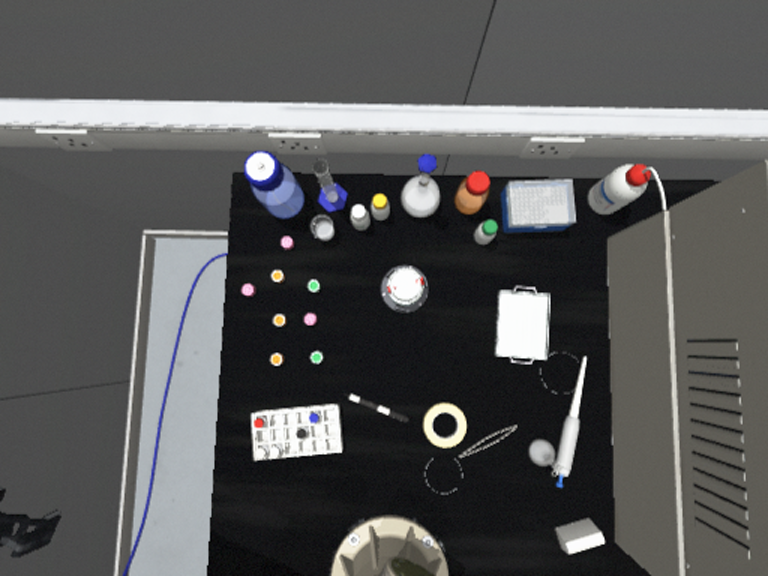

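View pics/scene0.png

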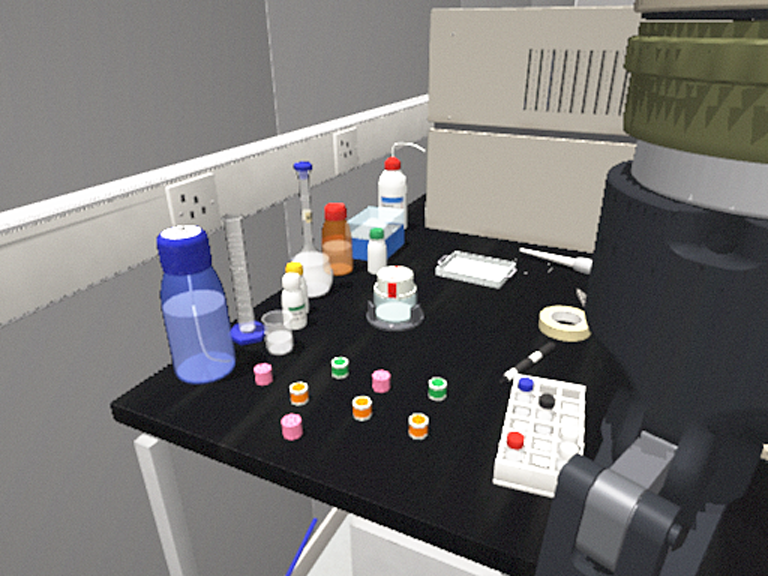

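Top view (1.5x pixels) shows:
- Three orange canisters, at (277,276), (279,320) and (276,360).
- Two green canisters, at (314,286) and (316,357).
- Pink look-alikes, at (287,243), (248,290) and (310,319).
- The jar and cap at (405,288), with red tabs to its left and right.
- The tray at (523,325).
- Red and orange things that could be confused: the bottle caps at (478,183) and (640,175), the rack's red plug at (260,423), and the amber bottle.

I'm choosing by hue on small blobs. Next I'll measure them and check a close crop.

```bash
cat >> h.py <<'E'
def blobs(r,lo,hi,smin=110,vmin=70,amin=4,box=(0.2,0.8,-0.5,0.5)):
    hsv=cv2.cvtColor(r["image"],cv2.COLOR_RGB2HSV); m=cv2.inRange(hsv,(lo,smin,vmin),(hi,255,255))
    if lo==0: m|=cv2.inRange(hsv,(172,smin,vmin),(180,255,255))
    W=world(r); n,l,s,c=cv2.connectedComponentsWithStats(m)
    out=[]
    for i in range(1,n):
        if s[i,4]<amin: continue
        P=W[(l==i)&(r["z_map"]>0)]
        if len(P)==0: continue
        p=np.median(P,0)
        if box[0]<p[0]<box[1] and box[2]<p[1]<box[3] and p[2]<.15: out.append((c[i].round(1),s[i,4],p.round(4),P.min(0).round(3),P.max(0).round(3)))
    return out
def show(r):
    for nm,a in(("orange",(10,22)),("green",(50,85)),("red",(0,6))):
        for b in blobs(r,*a): print(nm,*b)
E
python3 - <<'E'
from h import *
import pickle
for n in("top","scene"):
    r=pickle.load(open(n+"0.pkl","rb")); print(n); show(r)
    W=world(r)
    if n=="top":
        save(r,"topcrop.png",(140,140,400,270),3)
        hsv=cv2.cvtColor(r["image"],cv2.COLOR_RGB2HSV)
        # canister white tops: points at z~.02 near
        sel=(W[...,2]>.012)&(W[...,2]<.028)&(W[...,0]<.62)&(W[...,0]>.35)&(W[...,1]>.08)
        nn,l,s,c=cv2.connectedComponentsWithStats(sel.astype(np.uint8))
        for i in range(1,nn):
            if 30<s[i,4]<400:
                P=W[l==i]; print("obj",c[i].round(1),s[i,4],((P.min(0)+P.max(0))/2).round(4),np.median(P,0).round(4), np.ptp(P,axis=0).round(3), hsv[l==i][:,0].mean())
        # cap top
        sel=(W[...,2]>.075)&(np.hypot(W[...,0]-.55,W[...,1])<.1)
        P=W[sel];print("cap",len(P),P.min(0),P.max(0),P.mean(0), np.percentile(P[:,2],[5,50,95]))
        # tray
        ys,xs=np.mgrid[0:384,0:512]
        sel=(xs>325)&(xs<372)&(ys>188)&(ys<246)&(r["image"].min(-1)>120)
        P=W[sel&(r["z_map"]>0)]; print("tray",P.min(0),P.max(0),np.median(P,0),cv2.minAreaRect(P[:,:2].astype(np.float32)))
E
```

```text
top
orange [311.8 133.4] 268 [ 0.7117 -0.1317  0.0776] [ 0.702 -0.168  0.001] [ 0.781 -0.114  0.121]
orange [253.4 137.3] 10 [0.6949 0.0334 0.0853] [0.694 0.024 0.079] [0.704 0.046 0.087]
orange [184.1 183.4] 17 [0.5681 0.2407 0.0204] [0.562 0.235 0.018] [0.572 0.247 0.023]
orange [187.2 187. ] 4 [0.5585 0.2328 0.0077] [0.555 0.229 0.   ] [0.56  0.237 0.018]
orange [186. 213.] 21 [0.4788 0.2305 0.0196] [0.473 0.224 0.017] [0.485 0.237 0.022]
orange [189.8 214. ] 5 [0.4766 0.2204 0.0088] [0.471 0.22  0.007] [0.483 0.223 0.011]
orange [183.9 239.1] 22 [0.4023 0.2326 0.0191] [0.396 0.226 0.016] [0.408 0.239 0.022]
orange [188. 239.] 5 [0.4025 0.2228 0.0072] [0.396 0.221 0.   ] [0.408 0.225 0.016]
green [326.4 150.7] 80 [ 0.6606 -0.1747  0.0866] [ 0.648 -0.204 -0.004] [ 0.697 -0.161  0.091]
green [208.6 190. ] 17 [0.5491 0.1651 0.0197] [0.543 0.158 0.015] [0.555 0.171 0.021]
green [210.6 237.8] 16 [0.4073 0.154  0.0197] [0.401 0.149 0.015] [0.413 0.159 0.023]
red [318.2 121.5] 214 [ 0.7308 -0.1441  0.1335] [ 0.712 -0.185 -0.082] [ 0.816 -0.123  0.138]
red [281.2 187.2] 9 [ 0.5559 -0.048 
[... 3019 characters left out ...]
.119  0.136]
red [261. 193.] 47 [0.5385 0.0157 0.0672] [0.533 0.013 0.054] [0.544 0.019 0.079]
red [177.8 252.4] 22 [0.6263 0.2291 0.006 ] [ 0.625  0.211 -0.001] [0.632 0.234 0.019]
red [248.2 254. ] 4 [0.491  0.1778 0.0129] [0.487 0.176 0.009] [0.492 0.182 0.016]
red [256.  254.6] 5 [0.4737 0.1764 0.0167] [0.472 0.175 0.01 ] [0.475 0.179 0.018]
red [187.8 278.5] 4 [ 5.665e-01  2.794e-01 -3.000e-04] [ 0.549  0.275 -0.001] [0.567 0.303 0.019]
red [197.2 285.8] 25 [0.5287 0.3026 0.0137] [ 0.527  0.289 -0.002] [0.533 0.31  0.02 ]
red [343.1 293.3] 113 [0.2825 0.2581 0.0531] [0.274 0.217 0.027] [0.291 0.265 0.055]
red [190.4 291.6] 5 [0.5388 0.3094 0.0019] [0.536 0.308 0.001] [0.541 0.311 0.003]
```

View pics/topcrop.png

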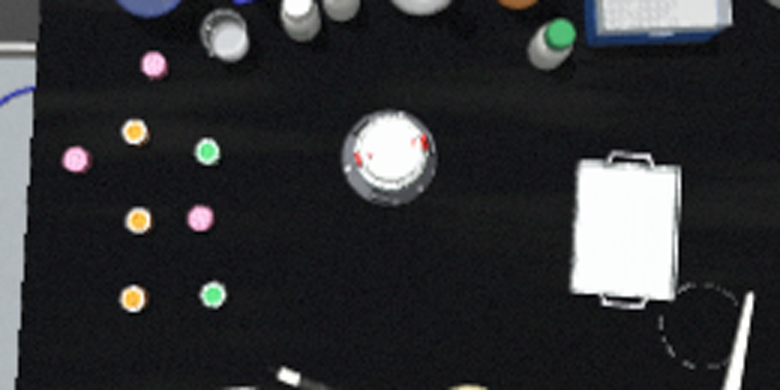

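The close crop confirms the choice: oranges at crop (134,131), (138,220) and (132,298), greens at (207,151) and (212,294), pinks left alone. All measured tops sit at about 0.020 m and the cap top at about 0.082 m, which matches the given sizes. Now I'll move above the cap.

jog_arm([
  [3,-4.7,0],
  [6,-9.4,0],
  [9,-14,0],
  [12,-18.7,0],
  [15,-23.4,0],
  [18,-28,0],
  [21,-32.7,0],
  [24,-37.4,0],
], gripper=[1,1,1,1,1,1,1,1], twist=[3,6,9,12,15,18,21,24])

```text
clock: 1.1
tcp_pos: [0.4246, 0.1691, 0.2311]
orientation: [-0.0, -0.047, 0.999, 0.0]
wrist_force: [0.7, 0.5, -0.2]
finger_gap: 0.0857
grip_force: 0.0
```

jog_arm([
  [3,-4.7,0],
  [6,-9.4,0],
  [9,-14,0],
  [12.3,-18.7,0],
  [12.3,-18.7,0],
  [12.3,-18.7,0],
  [12.3,-18.7,0],
  [12.3,-18.7,0],
], gripper=[1,1,1,1,1,1,1,1], twist=[3,6,8,9.6,9.6,9.6,9.6,9.6])

```text
clock: 2.1
tcp_pos: [0.5466, -0.0151, 0.2316]
orientation: [0.0, -0.131, 0.991, 0.0]
wrist_force: [-0.3, 0.5, -0.8]
finger_gap: 0.0858
grip_force: 0.0
```

```bash
python3 - <<'E'
from h import *
import pickle
r=cam("wrist"); save(r,"w1.png",s=1.5); pickle.dump(r,open("w1.pkl","wb"))
s=env.get_state(); print(s["tcp_pos"],s["orientation"],s["wrist_force"]); print(np.asarray(r["cam_to_world"]).round(3)); show(r)
W=world(r); sel=(W[...,2]>.079)&(W[...,2]<.086)&(np.hypot(W[...,0]-.547,W[...,1]+.017)<.05)
P=W[sel]; print(len(P),cv2.minEnclosingCircle(P[:,:2].astype(np.float32)),P.mean(0))
E
```

```text
[ 0.54667507 -0.01519537  0.23165079] [ 1.68164863e-04 -1.30747403e-01  9.91415699e-01  6.18042826e-06] [-0.29301399 -1.22121534  0.61482267]
[[-0.259 -0.927 -0.271  0.478]
 [ 0.966 -0.249 -0.073 -0.034]
 [ 0.    -0.28   0.96   0.375]
 [ 0.     0.     0.     1.   ]]
orange [474.7 107.5] 128 [0.4054 0.2228 0.0105] [0.394 0.219 0.004] [0.414 0.232 0.018]
orange [488.2 107.3] 172 [0.4023 0.2319 0.0209] [0.393 0.223 0.018] [0.411 0.241 0.023]
orange [446.8 164.1] 109 [0.479  0.2205 0.0105] [0.469 0.218 0.003] [0.49  0.227 0.019]
orange [458.1 167.6] 144 [0.4794 0.23   0.0208] [0.471 0.221 0.018] [0.488 0.239 0.022]
orange [425.7 224.4] 100 [0.5644 0.2299 0.0106] [ 0.557  0.227 -0.001] [0.58  0.241 0.018]
orange [434.6 230.6] 121 [0.5677 0.2388 0.0207] [0.559 0.23  0.019] [0.576 0.248 0.022]
orange [123.6 264.1] 459 [ 0.7062 -0.154   0.0524] [ 0.548 -0.167  0.007] [ 0.722 -0.069  0.286]
orange [263.  300.6] 42 [0.696  0.0275 0.0752] [0.693 0.02  0.072] [0.706 0.044 0.082]
orange [264.  301.8] 4 [0.695  0.0299 0.0809] [0.694 0.029 0.079] [0.696 0.031 0.082]
orange [256.2 309.4] 8 [0.7046 0
[... 1105 characters left out ...]
182.] 9 [ 0.5556 -0.0395  0.0823] [ 0.551 -0.04   0.082] [ 0.56  -0.038  0.084]
red [275.  181.5] 6 [0.5438 0.0008 0.0831] [ 0.541 -0.     0.082] [0.547 0.002 0.084]
red [239. 182.] 5 [ 0.5543 -0.0363  0.0826] [ 0.552 -0.037  0.082] [ 0.557 -0.036  0.084]
red [473.2 216.8] 104 [0.5365 0.2876 0.0119] [0.527 0.284 0.   ] [0.555 0.313 0.021]
red [396.  258.8] 13 [0.6289 0.2153 0.0029] [0.626 0.212 0.   ] [0.633 0.221 0.006]
red [399.3 263.8] 46 [0.6298 0.216  0.014 ] [0.626 0.211 0.003] [0.642 0.227 0.02 ]
red [391.5 263.8] 8 [0.6373 0.2124 0.0046] [0.635 0.211 0.003] [0.641 0.213 0.007]
2143 ((0.5493311285972595, -0.01808256469666958), 0.03365197405219078) [ 0.54828227 -0.01807314  0.08220857]
```

View pics/w1.png

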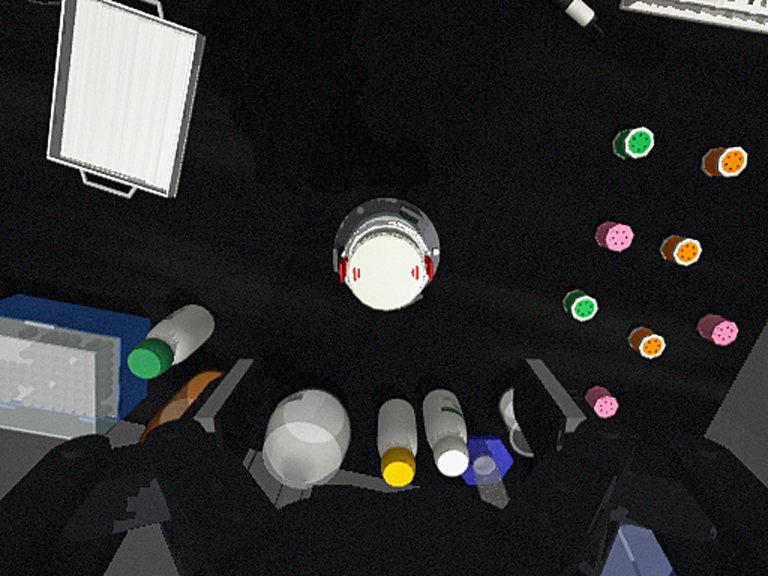

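The wrist view shows the cap at (386,272) with its red tabs at (342,270) and (431,269), level with the finger line. The neighbouring bottles are clear of it. Cap centre is about (0.5485, -0.018) m and the tab line about 105.5°. Next I descend, pause, then squeeze.

jog_arm([
  [0.2,-0.3,0],
  [0.2,-0.3,-5],
  [0.2,-0.3,-10],
  [0.2,-0.3,-14],
  [0.2,-0.3,-16.5],
  [0.2,-0.3,-17.6],
  [0.2,-0.3,-17.6],
  [0.2,-0.3,-17.6],
], gripper=[1,1,1,1,1,1,1,1], twist=[0.5,0.5,0.5,0.5,0.5,0.5,0.5,0.5])

```text
clock: 3.15
tcp_pos: [0.5501, -0.0194, 0.0566]
orientation: [0.001, -0.134, 0.991, -0.0]
wrist_force: [-0.4, -0.4, 0.3]
finger_gap: 0.0854
grip_force: 0.0
```

```bash
python3 - <<'E'
from h import *
r=cam("scene"); save(r,"s1.png",(200,130,330,230),6)
s=env.get_state(); print(s["tcp_pos"],s["wrist_force"])
w=cam("wrist"); save(w,"w2.png",(150,60,380,340),2)
E
```

```text
[ 0.55022992 -0.01942095  0.05670838] [ 0.33865586 -0.62273204  0.13348796]
```

View pics/s1.png

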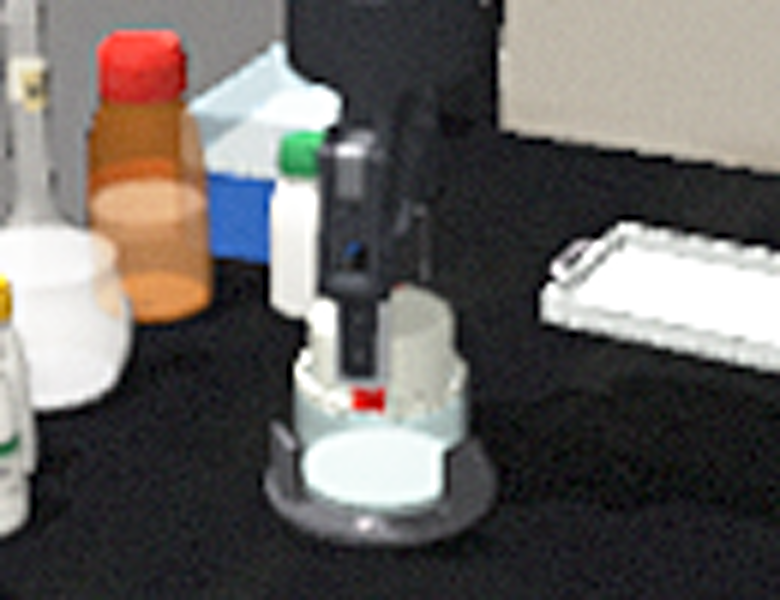

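The finger stands in front of the near red tab at (368,400), centred on it sideways, with its tip above the collar. I'll trim the position error and squeeze.

jog_arm([
  [-0.15,0.12,-0.15],
  [-0.15,0.12,-0.15],
  [-0.15,0.12,-0.15],
  [-0.15,0.12,-0.15],
  [-0.15,0.12,-0.15],
  [-0.15,0.12,-0.15],
  [-0.15,0.12,-0.15],
  [-0.15,0.12,-0.15],
], gripper=[1,1,1,0,0,0,0,0], twist=[0,0,0,0,0,0,0,0], squeeze=45)

```text
clock: 4.25
tcp_pos: [0.5483, -0.0181, 0.0553]
orientation: [0.001, -0.134, 0.991, -0.0]
wrist_force: [-1.9, -0.4, 8.5]
finger_gap: 0.0561
grip_force: 47.8
```

```bash
python3 - <<'E'
from h import *
r=cam("scene"); save(r,"s2.png",(220,150,310,220),6)
s=env.get_state(); print(s["tcp_pos"],s["wrist_force"],s["ft_torque"],s["finger_gap"],s["grip_force"],s["clock"])
E
```

```text
[ 0.54831852 -0.01813135  0.05528994] [-1.73441047  0.29082829  8.55613341] [ 0.1210687   0.50368735 -0.00559329] 0.056242016376308435 47.80438296496868 4.3
```

View pics/s2.png

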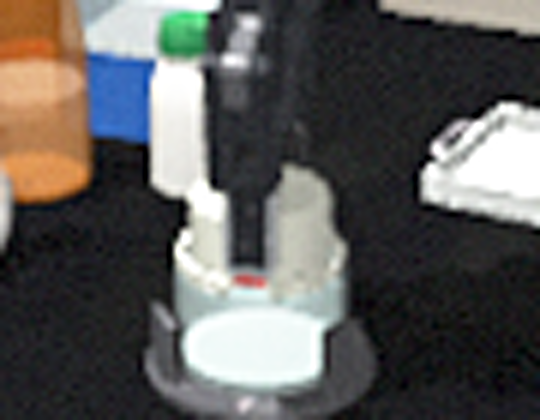

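Gap is 56 mm, so both tabs are fully in, with only a red sliver showing under the pad at (250,281). Turning anticlockwise by 60°.

jog_arm([
  [0,0,0],
  [0,0,0],
  [0,0,0],
  [0,0,0],
  [0,0,0],
  [0,0,0],
  [0,0,0],
  [0,0,0],
], gripper=[0,0,0,0,0,0,0,0], twist=[4,8,12,17,23,29,35,40])

```text
clock: 5.3
tcp_pos: [0.5492, -0.0181, 0.0553]
orientation: [0.002, -0.466, 0.885, -0.001]
wrist_force: [0.4, 1.0, 7.1]
finger_gap: 0.0561
grip_force: 47.4
```

jog_arm([
  [0,0,0],
  [0,0,0],
  [0,0,0],
  [0,0,0],
  [0,0,0],
  [0,0,0.1],
  [0,0,0.3],
  [0,0,0.5],
], gripper=[0,0,0,0,0,0,0,0], twist=[5,10,15,20,20,20,20,20])

```text
clock: 6.3
tcp_pos: [0.5473, -0.0182, 0.0576]
orientation: [-0.0, -0.612, 0.791, 0.0]
wrist_force: [6.0, -1.6, -17.3]
finger_gap: 0.0561
grip_force: 51.0
```

```bash
python3 - <<'E'
from h import *
s=env.get_state(); print(s["tcp_pos"],s["orientation"],s["wrist_force"],s["ft_torque"],s["finger_gap"],s["grip_force"],s["clock"])
w=cam("wrist"); save(w,"w3.png",(130,80,400,384),1.9)
E
```

```text
[ 0.54733016 -0.0181616   0.05764612] [-4.31833417e-04 -6.11663534e-01  7.91117830e-01  3.37797746e-04] [  5.98385175  -1.63995222 -17.30145234] [-0.30527365 -0.98480854 -0.03885381] 0.05605747136447666 50.97508192062378 6.3
```

View pics/w3.png

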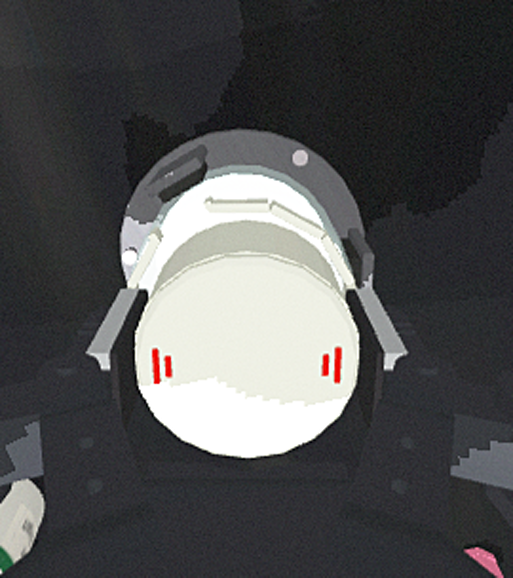

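The wrist view shows the marks at (160,365) and (333,363) square to the fingers, so the cap has turned with the grip. The 17 N downward reading says it's binding, so I'll check the cap's height.

```bash
python3 - <<'E'
from h import *
w=cam("wrist");W=world(w)
P=W[220:300,215:300].reshape(-1,3); P=P[P[:,2]>.05]; print(np.median(P,0),np.percentile(P[:,2],[10,90]))
for b in blobs(w,0,6,amin=3): print(*b)
E
```

```text
[ 0.54756049 -0.02389712  0.08450843] [0.08371809 0.0852606 ]
[211.7 272.2] 58 [ 0.5699 -0.023   0.0848] [ 0.568 -0.028  0.084] [ 0.572 -0.018  0.086]
[307.2 271.3] 64 [ 0.5264 -0.0125  0.0851] [ 0.525 -0.017  0.084] [ 0.528 -0.006  0.086]
[218.1 272.5] 36 [ 0.5669 -0.0218  0.0849] [ 0.566 -0.025  0.083] [ 0.568 -0.019  0.087]
[301.  271.7] 35 [ 0.5293 -0.013   0.085 ] [ 0.528 -0.016  0.084] [ 0.53  -0.01   0.086]
[385.3 374.7] 61 [0.4773 0.1597 0.0059] [0.473 0.157 0.001] [0.485 0.164 0.013]
```

jog_arm([
  [0,0,0],
  [0,0,0],
  [0,0,0.1],
  [0,0,0.2],
  [0,0,0.3],
  [0,0,0.3],
  [0,0,0.3],
  [0,0,0.3],
], gripper=[0,0,0,0,0,0,0,0], twist=[2,4,6,8,10,10,10,10])

```text
clock: 7.4
tcp_pos: [0.5489, -0.018, 0.0626]
orientation: [0.001, -0.678, 0.735, -0.001]
wrist_force: [5.6, 0.1, -2.2]
finger_gap: 0.0557
grip_force: 53.4
```

```bash
python3 - <<'E'
from h import *
s=env.get_state(); print(s["tcp_pos"],s["orientation"],s["wrist_force"],s["ft_torque"],s["finger_gap"],s["grip_force"],s["clock"])
w=cam("wrist");W=world(w)
P=W[220:300,215:300].reshape(-1,3); P=P[P[:,2]>.05]; print(np.median(P,0),np.percentile(P[:,2],[10,90]))
for b in blobs(w,0,6,amin=3): print(*b)
E
```

```text
[ 0.54894956 -0.01797744  0.06263622] [ 0.00098775 -0.67836048  0.73472784 -0.00103817] [ 5.63285953  0.10734675 -2.17122651] [ 0.02201896 -1.08760161  0.04305102] 0.05565744946446172 53.38861204683781 7.4
[ 0.5499494  -0.02367133  0.08947976] [0.08867179 0.09021806]
[211.7 272. ] 59 [ 0.5717 -0.0188  0.0899] [ 0.571 -0.024  0.089] [ 0.573 -0.014  0.091]
[307.2 271.3] 64 [ 0.5271 -0.0161  0.0898] [ 0.526 -0.02   0.088] [ 0.528 -0.011  0.091]
[218.1 272.5] 36 [ 0.5688 -0.0186  0.0902] [ 0.568 -0.022  0.089] [ 0.57  -0.015  0.091]
[300.9 272.1] 34 [ 0.53   -0.0155  0.09  ] [ 0.529 -0.018  0.089] [ 0.531 -0.013  0.091]
```

The cap is free and moves with the hand: its top rose along with the TCP and the load is only about 2 N. Now I'll lift it and carry it to the clear strip at x≈0.43.

jog_arm([
  [0,0,1.5],
  [0,0,3.5],
  [0,0,5.5],
  [0,0,7],
  [-3,0,7],
  [-6,0,7],
  [-9,0,7],
  [-11.9,0,7],
], gripper=[0,0,0,0,0,0,0,0], twist=[0,0,0,0,-3,-6,-8,-10])

```text
clock: 8.45
tcp_pos: [0.4265, -0.0177, 0.1317]
orientation: [-0.001, -0.611, 0.791, 0.001]
wrist_force: [-0.2, -0.0, -0.9]
finger_gap: 0.0552
grip_force: 58.9
```

jog_arm([
  [0,0,0],
  [0,0,-3],
  [0,0,-6],
  [0,0,-9],
  [0,0,-11],
  [0,0,-12],
  [0,0,-12.2],
  [0,0,-12.2],
], gripper=[0,0,0,0,0,0,0,0], twist=[0,0,0,0,0,0,0,0])

```text
clock: 9.45
tcp_pos: [0.4292, -0.0181, 0.0103]
orientation: [0.0, -0.612, 0.791, -0.0]
wrist_force: [-0.6, -0.3, -0.8]
finger_gap: 0.0555
grip_force: 58.9
```

jog_arm([
  [0,0,-0.3],
  [0,0,-0.5],
  [0,0,-0.6],
  [0,0,-0.6],
  [0,0,-0.6],
  [0,0,-0.6],
  [0,0,-0.6],
  [0,0,-0.6],
], gripper=[0,0,0,0,1,1,1,1], twist=[0,0,0,0,0,0,0,0])

```text
clock: 10.45
tcp_pos: [0.4285, -0.018, 0.0037]
orientation: [-0.0, -0.612, 0.791, 0.0]
wrist_force: [0.6, -1.0, -0.2]
finger_gap: 0.0852
grip_force: 0.0
```

jog_arm([
  [0,0,0],
  [0,0,1],
  [0,0,3],
  [0,0,7],
  [0,0,12],
  [0,0,17],
  [0,0,20],
  [0,0,20],
], gripper=[1,1,1,1,1,1,1,1], twist=[0,0,0,0,0,0,0,0])

```text
clock: 11.45
tcp_pos: [0.4303, -0.0184, 0.2069]
orientation: [0.002, -0.612, 0.791, -0.002]
wrist_force: [0.8, -0.9, -0.7]
finger_gap: 0.0857
grip_force: 0.0
```

```bash
python3 - <<'E'
from h import *
s=env.get_state(); print(s["tcp_pos"],s["orientation"],s["wrist_force"],s["finger_gap"])
w=cam("wrist"); save(w,"w4.png",s=1.5); show(w)
E
```

```text
[ 0.43029949 -0.01837459  0.20693841] [ 0.00190749 -0.61178395  0.79101924 -0.00230743] [ 0.83114255 -0.88296584 -0.65275075] 0.08569153313325935
orange [  6.4 135.7] 539 [ 0.7076 -0.135   0.0151] [ 0.703 -0.163  0.005] [ 0.731 -0.116  0.029]
orange [ 44.9 281.8] 34 [0.6958 0.0288 0.0743] [ 0.496 -0.049  0.072] [0.701 0.043 0.268]
orange [ 23.7 281.7] 18 [0.7106 0.021  0.0831] [0.705 0.02  0.077] [0.716 0.024 0.088]
orange [ 34.2 288.3] 16 [0.698  0.0298 0.0876] [0.696 0.024 0.086] [0.701 0.036 0.089]
orange [ 42.8 286.2] 4 [0.6941 0.0326 0.0811] [0.694 0.032 0.08 ] [0.695 0.033 0.082]
orange [ 43.4 292.4] 16 [0.6949 0.038  0.0838] [ 0.497 -0.049  0.079] [0.699 0.041 0.27 ]
orange [320.5 323.9] 102 [0.4026 0.2224 0.0106] [0.39 0.22 0.  ] [0.414 0.244 0.018]
orange [323.4 333.4] 24 [0.4083 0.2269 0.0217] [ 0.395 -0.025  0.02 ] [0.412 0.234 0.286]
orange [324.6 330.6] 5 [0.4001 0.227  0.0209] [0.397 0.225 0.02 ] [0.401 0.229 0.021]
green [305.3 278.8] 70 [0.4092 0.1435 0.0111] [0.397 0.141 0.004] [0.419 0.151 0.018]
green [307.7 288.6] 101 [0.4084 0.153  0.0207] [0.4   0.145 0.019] [0.
[... 208 characters left out ...]
3 [ 0.4599 -0.0269  0.0188] [ 0.457 -0.032 -0.   ] [ 0.467 -0.012  0.029]
red [288.2 172.9] 57 [ 0.3983 -0.0107  0.0231] [ 0.396 -0.016 -0.001] [0.4   0.005 0.029]
red [242.2 176.3] 9 [ 0.4516 -0.022   0.0316] [ 0.451 -0.026  0.03 ] [ 0.453 -0.019  0.032]
red [281.  175.5] 8 [ 0.4076 -0.0121  0.0316] [ 0.407 -0.016  0.031] [ 0.409 -0.008  0.033]
red [245. 176.] 5 [ 0.4482 -0.022   0.0323] [ 0.448 -0.024  0.032] [ 0.449 -0.02   0.032]
red [278.3 175.3] 6 [ 0.4107 -0.0129  0.0319] [ 0.409 -0.015  0.031] [ 0.411 -0.011  0.033]
red [258.2 299.7] 71 [0.4798 0.1594 0.0118] [0.472 0.157 0.001] [0.493 0.17  0.021]
red [419.1 351. ] 43 [0.2862 0.2569 0.0547] [ 0.255  0.251 -0.   ] [0.293 0.327 0.057]
```

View pics/w4.png

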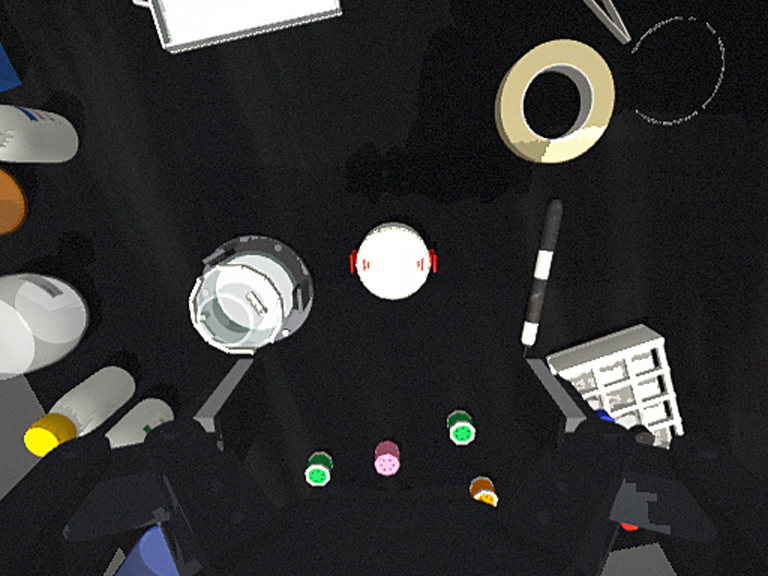

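Wrist view: the cap stands upright on the bench at (394,262) and the jar is open at (240,305). The canisters are in the lower part of the picture, unmoved. First orange: about (0.402, 0.232).

jog_arm([
  [-0.6,5,-1],
  [-1.2,10,-3],
  [-1.7,15,-6],
  [-2.3,20,-9],
  [-2.8,25,-12],
  [-2.8,25,-13],
  [-2.8,25,-13],
  [-2.8,25,-13],
], gripper=[0.55,0.55,0.55,0.55,0.55,0.55,0.55,0.55], twist=[0,0,0,0,0,0,0,0])

```text
clock: 12.5
tcp_pos: [0.4009, 0.231, 0.0741]
orientation: [-0.0, -0.611, 0.792, -0.0]
wrist_force: [0.5, -0.2, -1.7]
finger_gap: 0.0472
grip_force: 0.0
```

```bash
cat >> h.py <<'E'
def st():
    s=env.get_state(); q=s["orientation"]; print("tcp",s["tcp_pos"].round(4),"yaw",round((2*np.degrees(np.arctan2(q[2],q[1]))-90)%360,1),"F",s["wrist_force"].round(1),"gap",round(s["finger_gap"],4),"grip",round(s["grip_force"],1),"t",s["clock"])
def cans(r):
    W=world(r); hsv=cv2.cvtColor(r["image"],cv2.COLOR_RGB2HSV)
    sel=(W[...,2]>.012)&(W[...,2]<.028)&(W[...,0]<.75)&(W[...,0]>.33)&(W[...,1]>-.4)&(W[...,1]<.4)
    nn,l,s,c=cv2.connectedComponentsWithStats(sel.astype(np.uint8))
    for i in range(1,nn):
        if 25<s[i,4]<70:
            m=l==i; P=W[m]; h=hsv[m]; k=h[:,1]>110
            if k.sum()>3: print(("orange" if 8<np.median(h[k,0])<25 else "green" if 45<np.median(h[k,0])<90 else "other"),((P.min(0)+P.max(0))/2).round(4),np.ptp(P,axis=0).round(3))
E
python3 - <<'E'
from h import *
st(); r=cam("top"); cans(r); w=cam("wrist"); show(w)
E
```

```text
tcp [0.4009 0.231  0.0741] yaw 165.3 F [ 0.5 -0.2 -1.7] gap 0.0472 grip 0.0 t 12.5
other [0.7116 0.2228 0.0205] [0.052 0.06  0.014]
orange [ 0.7196 -0.1403  0.0197] [0.034 0.052 0.015]
other [ 0.6775 -0.2762  0.02  ] [0.02  0.121 0.016]
orange [0.5657 0.2391 0.0205] [0.019 0.023 0.008]
green [0.5477 0.1661 0.0196] [0.021 0.022 0.009]
orange [0.4774 0.2303 0.0198] [0.021 0.019 0.006]
green [0.4059 0.1543 0.019 ] [0.02  0.021 0.007]
orange [0.4008 0.2286 0.0189] [0.02  0.015 0.009]
orange [260.  196.9] 118 [0.399  0.2226 0.0103] [0.391 0.22  0.003] [0.411 0.232 0.018]
orange [259.  212.4] 385 [0.4024 0.232  0.0208] [0.394 0.223 0.019] [0.411 0.241 0.022]
orange [171.1 220.5] 203 [0.4711 0.2236 0.0104] [0.468 0.219 0.003] [0.484 0.237 0.018]
orange [161.1 234.2] 359 [0.4795 0.2302 0.0207] [0.471 0.222 0.019] [0.488 0.239 0.022]
orange [ 75.1 257.3] 336 [0.5591 0.2342 0.0105] [ 0.556  0.227 -0.001] [0.578 0.256 0.017]
orange [ 60.  269.2] 319 [0.568  0.2383 0.0206] [0.559 0.23  0.019] [0.577 0.247 0.022]
green [220.5 107.9] 512 [0.4085 0.1531 0.0207] [0.4   0.145 0.019] [0.417 0.162 0.02
[... 338 characters left out ...]
 0.008]
green [ 59.  183.7] 16 [0.5459 0.1747 0.0107] [0.543 0.173 0.006] [0.548 0.176 0.013]
red [142.2 153.8] 183 [0.4732 0.1687 0.0117] [ 0.471  0.158 -0.001] [0.494 0.182 0.021]
red [118.2 158.4] 5 [0.4883 0.1677 0.021 ] [0.488 0.167 0.021] [0.489 0.168 0.021]
red [112.5 164.5] 4 [0.4999 0.1709 0.0103] [ 0.494  0.169 -0.   ] [0.506 0.173 0.021]
red [131.2 165. ] 5 [0.4812 0.1743 0.0207] [0.48  0.173 0.02 ] [0.482 0.175 0.021]
red [117.5 170.4] 8 [5.034e-01 1.769e-01 4.000e-04] [ 0.501  0.174 -0.001] [0.506 0.179 0.001]
red [446.8 213.4] 917 [0.2864 0.2503 0.0546] [ 0.24   0.243 -0.001] [0.294 0.295 0.057]
red [  3.1 261.6] 60 [0.627  0.2261 0.0038] [0.625 0.217 0.   ] [0.632 0.232 0.009]
```

jog_arm([
  [0.1,0.1,-2.5],
  [0.1,0.1,-5],
  [0.1,0.1,-6.7],
  [0.1,0.1,-6.7],
  [0.1,0.1,-6.7],
  [0.1,0.1,-6.7],
  [0.1,0.1,-6.7],
  [0.1,0.1,-6.7],
], gripper=[0.55,0.55,0.55,0.55,0,0,0,0], twist=[0,0,0,0,0,0,0,0], squeeze=25)

```text
clock: 13.6
tcp_pos: [0.4027, 0.2331, 0.008]
orientation: [0.001, -0.612, 0.791, -0.001]
wrist_force: [-1.0, -2.2, 7.2]
finger_gap: 0.0214
grip_force: 24.7
```

jog_arm([
  [0,0,2],
  [0,0,6],
  [0,0,10],
  [0,0,12],
  [2,-5,13],
  [4,-9,13],
  [6,-13,13],
  [8,-17,13],
], gripper=[0,0,0,0,0,0,0,0], twist=[0,0,0,0,0,0,0,0])

```text
clock: 14.6
tcp_pos: [0.4822, 0.0618, 0.1373]
orientation: [0.0, -0.612, 0.791, -0.0]
wrist_force: [1.0, 0.9, -1.2]
finger_gap: 0.0211
grip_force: 24.6
```

```bash
python3 - <<'E'
from h import *
st(); w=cam("wrist"); save(w,"w5.png",(130,80,400,384),1.9); show(w)
E
```

```text
tcp [0.4822 0.0618 0.1373] yaw 165.4 F [ 1.   0.9 -1.2] gap 0.0211 grip 24.6 t 14.6
orange [259.9 229.1] 320 [0.4795 0.0513 0.14  ] [0.471 0.049 0.133] [0.491 0.06  0.148]
orange [259.5 252.9] 772 [0.4824 0.0607 0.15  ] [0.474 0.052 0.148] [0.492 0.07  0.152]
orange [  0.6 245.6] 8 [0.6959 0.0415 0.0732] [0.695 0.039 0.072] [0.697 0.043 0.074]
orange [289.  318.5] 8 [0.4898 0.2256 0.0077] [0.489 0.224 0.   ] [0.492 0.238 0.012]
green [344.3 242.7] 112 [0.4119 0.1435 0.011 ] [0.399 0.141 0.005] [0.42  0.154 0.017]
green [351.5 253.6] 184 [0.4084 0.1529 0.0209] [0.401 0.145 0.019] [0.416 0.162 0.022]
green [ 72.6 248.8] 5 [0.6692 0.0696 0.0389] [0.668 0.069 0.038] [0.669 0.071 0.04 ]
red [259.1  90.5] 87 [ 0.4606 -0.0241  0.0249] [ 0.458 -0.031 -0.001] [ 0.464 -0.018  0.03 ]
red [333.7  89.2] 101 [ 0.3986 -0.0086  0.0271] [ 0.388 -0.016  0.   ] [ 0.401 -0.002  0.03 ]
red [270.5  89. ] 26 [ 0.4514 -0.0223  0.032 ] [ 0.45  -0.027  0.031] [ 0.453 -0.018  0.033]
red [324.5  88.2] 25 [ 0.4078 -0.0116  0.0321] [ 0.406 -0.016  0.031] [ 0.409 -0.007  0.033]
red [274.5  88.3] 15 [ 0.448  -0.0221  0.0317] [ 0.447 -0.025  0.031] [ 0.449 -0.019  0.033]
red [320.6  88.7] 13 [ 0.4109 -0.0119  0.0317] [ 0.41  -0.015  0.031] [ 0.412 -0.009  0.033]
red [276.1 272.2] 33 [0.4891 0.1591 0.0126] [0.486 0.157 0.001] [0.496 0.172 0.02 ]
red [500.  326.9] 397 [0.2869 0.2485 0.0543] [ 0.233  0.242 -0.001] [0.294 0.327 0.057]
red [173.2 342.5] 17 [0.6268 0.2175 0.0171] [0.625 0.216 0.007] [0.631 0.22  0.021]
```

View pics/w5.png

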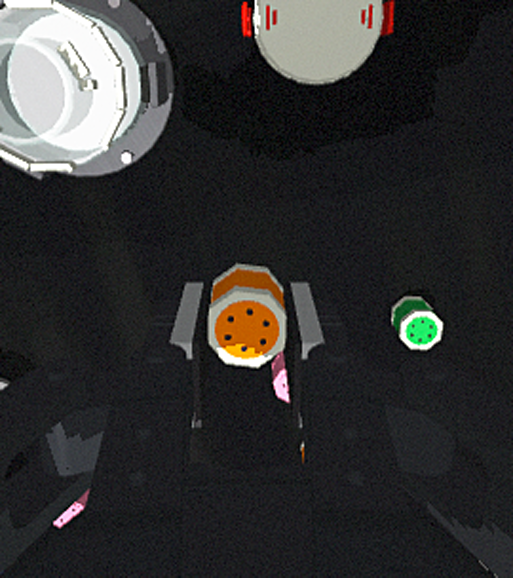

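The canister hangs level between the pads at (246,325), with the jar mouth at (45,85). Carry it to the mouth and drop it.

jog_arm([
  [3,-3.5,0],
  [6,-7,0],
  [6.6,-7.9,0],
  [6.6,-7.9,-2],
  [6.6,-7.9,-4],
  [6.6,-7.9,-5],
  [6.6,-7.9,-5.4],
  [6.6,-7.9,-5.4],
], gripper=[0,0,0,0,0,0,0,0], twist=[0,0,0,0,0,0,0,0])

```text
clock: 15.65
tcp_pos: [0.5476, -0.0157, 0.0831]
orientation: [0.0, -0.612, 0.791, -0.0]
wrist_force: [0.0, -0.5, 0.4]
finger_gap: 0.0212
grip_force: 24.7
```

jog_arm([
  [0,0,0],
  [0,0,0],
  [0,0,0],
  [0,0,0],
  [0,0,0],
  [0,0,3],
  [0,0,6],
  [0,0,8],
], gripper=[0,0,0.45,0.45,0.45,0.45,0.45,0.45], twist=[0,0,0,0,0,0,0,0])

```text
clock: 16.65
tcp_pos: [0.548, -0.0161, 0.1643]
orientation: [0.0, -0.612, 0.791, -0.0]
wrist_force: [0.2, 0.3, -0.1]
finger_gap: 0.0386
grip_force: 0.0
```

```bash
python3 - <<'E'
from h import *
st(); w=cam("wrist"); save(w,"w6.png",(130,80,400,384),1.9); cans(cam("top"))
for b in blobs(w,10,22): print(*b)
E
```

```text
tcp [ 0.548  -0.0161  0.1643] yaw 165.4 F [ 0.2  0.3 -0.1] gap 0.0386 grip 0.0 t 16.65
other [0.7123 0.2227 0.02  ] [0.052 0.059 0.016]
orange [0.566  0.2395 0.0189] [0.019 0.022 0.008]
green [0.5479 0.1658 0.0186] [0.021 0.022 0.011]
orange [0.4776 0.2302 0.0177] [0.021 0.019 0.011]
green [0.4059 0.1555 0.0199] [0.021 0.018 0.012]
[ 46.9 105. ] 3142 [ 0.7087 -0.1365  0.0461] [ 0.704 -0.171  0.001] [ 0.773 -0.115  0.093]
[18.2 78.6] 5 [ 0.7075 -0.1565  0.0713] [ 0.707 -0.158  0.07 ] [ 0.708 -0.156  0.073]
[12.6 91.1] 14 [ 0.7069 -0.1461  0.0835] [ 0.706 -0.15   0.082] [ 0.708 -0.144  0.085]
[  4.5 103. ] 4 [ 0.7099 -0.138   0.0923] [ 0.71  -0.139  0.091] [ 0.71  -0.137  0.093]
[ 13.  103.6] 5 [ 0.7086 -0.1371  0.0872] [ 0.708 -0.138  0.084] [ 0.709 -0.137  0.089]
[ 17.2 111.8] 70 [ 0.7105 -0.1317  0.0837] [ 0.707 -0.137  0.079] [ 0.716 -0.126  0.087]
[  2.8 106. ] 5 [ 0.7108 -0.136   0.094 ] [ 0.71  -0.137  0.092] [ 0.711 -0.135  0.095]
[ 23.8 105. ] 5 [ 0.7073 -0.1362  0.0783] [ 0.707 -0.137  0.077] [ 0.708 -0.135  0.08 ]
[  4.6 118.1] 9 [ 0.7154 -0.1284  0.0919] [ 0.714 -0.129  0.0
[... 494 characters left out ...]
-0.0099  0.0305] [ 0.535 -0.013  0.029] [ 0.545 -0.009  0.032]
[109.6 272.5] 12 [0.7047 0.0206 0.0741] [0.702 0.02  0.073] [0.71  0.022 0.076]
[117.1 273.9] 7 [0.6988 0.0241 0.0732] [0.698 0.023 0.072] [0.701 0.027 0.076]
[101.5 275.3] 6 [0.7111 0.0204 0.0773] [0.709 0.02  0.074] [0.714 0.021 0.081]
[106.  275.8] 6 [0.7056 0.0206 0.0801] [0.703 0.02  0.078] [0.707 0.021 0.082]
[ 95.9 284.1] 14 [0.7123 0.0228 0.0872] [0.706 0.022 0.084] [0.719 0.025 0.088]
[104.2 282.8] 5 [0.7035 0.0231 0.0881] [0.702 0.023 0.087] [0.705 0.024 0.088]
[358.3 337.5] 84 [0.478  0.2196 0.0116] [ 0.469 -0.027  0.004] [0.521 0.225 0.25 ]
[359.5 346.5] 4 [0.48   0.2244 0.0211] [0.479 0.223 0.021] [0.481 0.225 0.021]
```

View pics/w6.png

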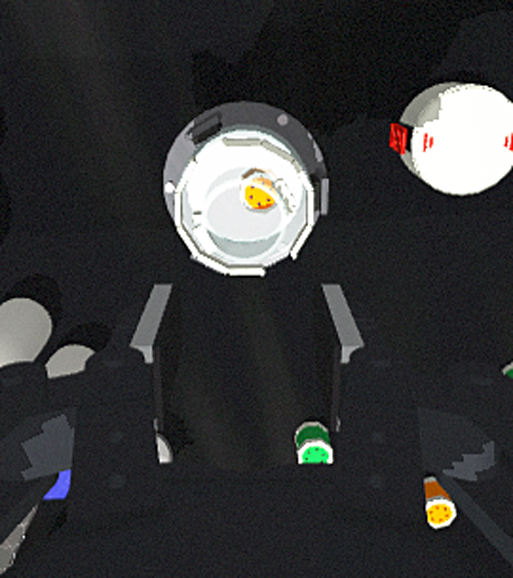

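The first orange is inside the jar at (260,192), its top at 0.030 m. Next is the second orange at (0.4795, 0.2302).

jog_arm([
  [-1.3,5,0],
  [-2.7,10,0],
  [-4.1,15,-2],
  [-5.5,20,-5],
  [-6.9,24.7,-8],
  [-6.9,24.7,-9],
  [-6.9,24.7,-9],
  [-6.9,24.7,-9],
], gripper=[0.55,0.55,0.55,0.55,0.55,0.55,0.55,0.55], twist=[0,0,0,0,0,0,0,0])

```text
clock: 17.75
tcp_pos: [0.4795, 0.23, 0.0733]
orientation: [0.0, -0.611, 0.792, -0.0]
wrist_force: [0.2, 0.2, -0.2]
finger_gap: 0.047
grip_force: 0.0
```

```bash
python3 - <<'E'
from h import *
st(); w=cam("wrist")
for b in blobs(w,10,22,amin=80): print(*b)
E
```

```text
tcp [0.4795 0.23   0.0733] yaw 165.3 F [ 0.2  0.2 -0.2] gap 0.047 grip 0.0 t 17.75
[259.9 195.8] 110 [0.4769 0.2202 0.0109] [0.469 0.219 0.003] [0.49  0.23  0.018]
[162.4 234.6] 217 [0.5599 0.2317 0.0106] [0.557 0.227 0.003] [0.572 0.244 0.018]
```

jog_arm([
  [0,0,-2.5],
  [0,0,-5],
  [0,0,-6.6],
  [0,0,-6.6],
  [0,0,-6.6],
  [0,0,-6.6],
  [0,0,-6.6],
  [0,0,-6.6],
], gripper=[0.55,0.55,0.55,0.55,0,0,0,0], twist=[0,0,0,0,0,0,0,0])

```text
clock: 18.8
tcp_pos: [0.4796, 0.2312, 0.008]
orientation: [0.001, -0.612, 0.791, -0.001]
wrist_force: [-0.8, -0.8, 6.4]
finger_gap: 0.0219
grip_force: 24.7
```

jog_arm([
  [0,0,3],
  [0,0,8],
  [1,-4,12],
  [2.6,-9.5,12],
  [4.2,-15,12],
  [5.6,-20,12],
  [6.9,-24.9,12],
  [6.9,-24.9,12],
], gripper=[0,0,0,0,0,0,0,0], twist=[0,0,0,0,0,0,0,0])

```text
clock: 19.8
tcp_pos: [0.5486, -0.0212, 0.1268]
orientation: [0.0, -0.61, 0.793, -0.0]
wrist_force: [0.2, 0.2, -0.7]
finger_gap: 0.0215
grip_force: 24.6
```

```bash
python3 - <<'E'
from h import *
st(); w=cam("wrist")
for b in blobs(w,10,22,amin=80): print(*b)
E
```

```text
tcp [ 0.5486 -0.0212  0.1268] yaw 165.1 F [ 0.2  0.2 -0.7] gap 0.0215 grip 24.6 t 19.8
[ 26.3 110.8] 3446 [ 0.7079 -0.1372  0.0372] [ 0.704 -0.171  0.003] [ 0.736 -0.116  0.067]
[259.2 229.4] 326 [ 0.5463 -0.0321  0.1295] [ 0.538 -0.034  0.122] [ 0.559 -0.021  0.137]
[259.9 251.8] 684 [ 0.5482 -0.0231  0.1395] [ 0.54  -0.031  0.138] [ 0.558 -0.014  0.141]
```

jog_arm([
  [0,0.2,0],
  [0,0.2,-2],
  [0,0.2,-4.2],
  [0,0.2,-4.2],
  [0,0.2,-4.2],
  [0,0.2,-4.2],
  [0,0.2,-1],
  [0,0.2,4],
], gripper=[0,0,0,0,0.45,0.45,0.45,0.45], twist=[0,0,0,0,0,0,0,0])

```text
clock: 20.85
tcp_pos: [0.5465, -0.0158, 0.167]
orientation: [-0.001, -0.612, 0.791, 0.001]
wrist_force: [0.9, -0.0, -0.0]
finger_gap: 0.0382
grip_force: 0.0
```

```bash
python3 - <<'E'
from h import *
st(); cans(cam("top")); w=cam("wrist")
for b in blobs(w,10,22,amin=8,box=(.5,.6,-.06,.03)): print(*b)
E
```

```text
tcp [ 0.5465 -0.0158  0.167 ] yaw 165.4 F [ 0.9 -0.  -0. ] gap 0.0382 grip 0.0 t 20.85
other [0.712  0.2266 0.0198] [0.051 0.067 0.015]
orange [0.566  0.2389 0.0186] [0.019 0.022 0.01 ]
green [0.5478 0.166  0.019 ] [0.021 0.022 0.011]
green [0.4059 0.1558 0.0195] [0.021 0.018 0.009]
[265.8 178.2] 53 [ 0.5446 -0.022   0.0402] [ 0.535 -0.027  0.029] [ 0.558 -0.011  0.077]
[263.2 195. ] 39 [ 0.5517 -0.0065  0.0508] [ 0.543 -0.012  0.049] [ 0.557 -0.004  0.052]
```

jog_arm([
  [0.4,5,0],
  [0.8,10,0],
  [1.2,15,-2],
  [1.6,20,-5],
  [2,25.4,-8],
  [2,25.4,-9],
  [2,25.4,-9],
  [2,25.4,-9],
], gripper=[0.55,0.55,0.55,0.55,0.55,0.55,0.55,0.55], twist=[0,0,0,0,0,0,0,0])

```text
clock: 21.95
tcp_pos: [0.5683, 0.2369, 0.0779]
orientation: [0.001, -0.611, 0.792, -0.0]
wrist_force: [1.1, -0.2, -0.3]
finger_gap: 0.0468
grip_force: 0.0
```

```bash
python3 - <<'E'
from h import *
st(); w=cam("wrist"); cv2.imwrite("pics/w7.png",w["image"][...,::-1])
for b in blobs(w,10,22,amin=40,box=(.5,.65,.15,.3)): print(*b)
E
```

```text
tcp [0.5683 0.2369 0.0779] yaw 165.3 F [ 1.1 -0.2 -0.3] gap 0.0468 grip 0.0 t 21.95
[260.1 196.2] 104 [0.5661 0.2285 0.0111] [0.557 0.227 0.004] [0.578 0.235 0.019]
```

View pics/w7.png

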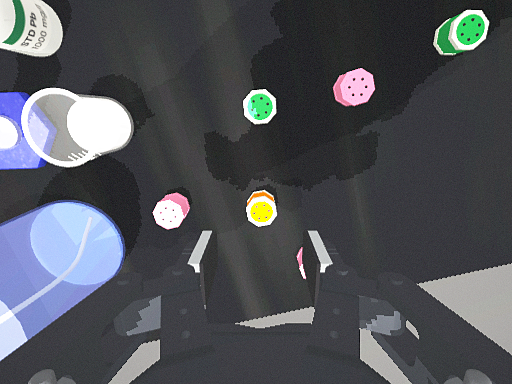

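The third orange is centred between the fingers at (262,208), washed out by light. The pinks at (171,211) and (302,262) are clear.

jog_arm([
  [0,0.1,-2.5],
  [0,0.1,-5],
  [0,0.1,-7],
  [0,0.1,-7],
  [0,0.1,-7],
  [0,0.1,-7],
  [0,0.1,-7],
  [0,0.1,-7],
], gripper=[0.55,0.55,0.55,0.55,0,0,0,0], twist=[0,0,0,0,0,0,0,0])

```text
clock: 23.0
tcp_pos: [0.5689, 0.2389, 0.0086]
orientation: [0.001, -0.612, 0.791, -0.001]
wrist_force: [-0.3, -1.8, 6.7]
finger_gap: 0.0215
grip_force: 24.7
```

jog_arm([
  [0,0,3],
  [0,0,8],
  [-0.3,-4.5,12],
  [-0.7,-10,12],
  [-1.1,-15.5,12],
  [-1.5,-21,12],
  [-1.9,-25.8,12],
  [-1.9,-25.8,12],
], gripper=[0,0,0,0,0,0,0,0], twist=[0,0,0,0,0,0,0,0])

```text
clock: 24.0
tcp_pos: [0.5486, -0.0219, 0.1273]
orientation: [0.0, -0.61, 0.793, -0.0]
wrist_force: [-0.3, 0.4, -0.6]
finger_gap: 0.0212
grip_force: 24.6
```

```bash
python3 - <<'E'
from h import *
st(); w=cam("wrist")
for b in blobs(w,10,22,amin=40,box=(.5,.6,-.06,.03)): print(*b)
E
```

```text
tcp [ 0.5486 -0.0219  0.1273] yaw 165.1 F [-0.3  0.4 -0.6] gap 0.0212 grip 24.6 t 24.0
[270.6 192.2] 42 [ 0.5371 -0.0336  0.0722] [ 0.534 -0.037  0.066] [ 0.543 -0.031  0.077]
[262.1 217.7] 45 [ 0.5519 -0.0075  0.0509] [ 0.543 -0.033  0.05 ] [ 0.557 -0.005  0.12 ]
[259.  229.6] 317 [ 0.5465 -0.0324  0.1293] [ 0.538 -0.034  0.122] [ 0.558 -0.024  0.137]
[259.9 251.8] 670 [ 0.5482 -0.0234  0.1394] [ 0.54  -0.031  0.138] [ 0.558 -0.014  0.141]
```

jog_arm([
  [0,0.1,0],
  [0,0.1,-2],
  [0,0.1,-4.2],
  [0,0.1,-4.2],
  [0,0.1,-4.2],
  [0,0.1,-4.2],
  [0,0.1,-1],
  [0,0.1,4],
], gripper=[0,0,0,0,0.45,0.45,0.45,0.45], twist=[0,0,0,0,0,0,0,0])

```text
clock: 25.05
tcp_pos: [0.5476, -0.0178, 0.167]
orientation: [-0.001, -0.612, 0.791, 0.001]
wrist_force: [0.5, 0.6, -0.0]
finger_gap: 0.0383
grip_force: 0.0
```

```bash
python3 - <<'E'
from h import *
st(); r=cam("top");cans(r); w=cam("wrist"); save(w,"w8.png",(190,120,320,250),4.5)
for b in blobs(w,10,22,amin=8,box=(.5,.6,-.06,.03)): print(*b)
W=world(w); P=W[120:250,190:320].reshape(-1,3); m=np.hypot(P[:,0]-.5485,P[:,1]+.018)<.014; print(np.percentile(P[m,2],[1,10,50,90,99]))
E
```

```text
tcp [ 0.5476 -0.0178  0.167 ] yaw 165.4 F [ 0.5  0.6 -0. ] gap 0.0383 grip 0.0 t 25.05
other [0.7121 0.2228 0.0201] [0.052 0.059 0.016]
other [ 0.708  -0.2182  0.0202] [0.08  0.012 0.016]
other [ 0.6723 -0.2825  0.0201] [0.007 0.109 0.015]
green [0.5479 0.1656 0.0187] [0.021 0.021 0.007]
green [0.4059 0.1543 0.0175] [0.021 0.021 0.01 ]
[266.  169.4] 10 [ 0.5421 -0.0365  0.0635] [ 0.539 -0.038  0.058] [ 0.546 -0.035  0.074]
[265.5 180.6] 74 [ 0.5446 -0.0261  0.0593] [ 0.536 -0.028  0.03 ] [ 0.559 -0.013  0.069]
[0.00987716 0.05214911 0.07029592 0.07135488 0.07199429]
```

View pics/w8.png

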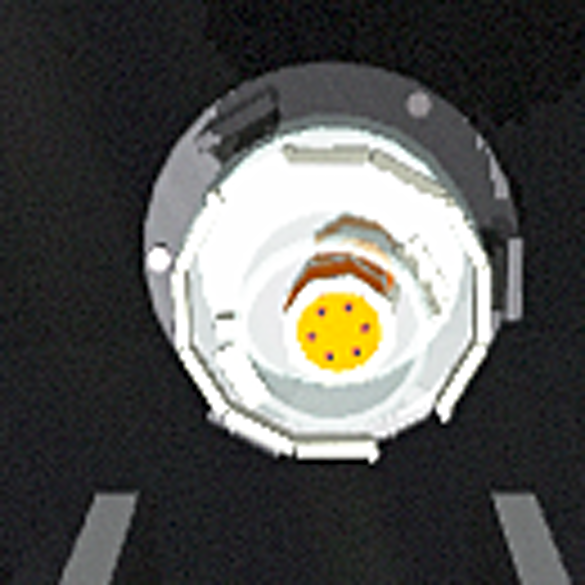

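All three oranges are in the jar, the top one at (340,330) with its top 7.5 mm below the rim. Now the green at (0.5497, 0.1645).

jog_arm([
  [0,5,0],
  [0.1,10,-2],
  [0.1,15,-5],
  [0.1,18.2,-8],
  [0.1,18.2,-9],
  [0.1,18.2,-9],
  [0.1,18.2,-9],
  [0.1,18.2,-9],
], gripper=[0.55,0.55,0.55,0.55,0.55,0.55,0.55,0.55], twist=[0,0,0,0,0,0,0,0])

```text
clock: 26.15
tcp_pos: [0.5506, 0.1631, 0.0781]
orientation: [0.001, -0.611, 0.792, -0.001]
wrist_force: [0.3, 0.6, -0.1]
finger_gap: 0.047
grip_force: 0.0
```

```bash
python3 - <<'E'
from h import *
st(); w=cam("wrist")
for b in blobs(w,50,85,amin=40,box=(.35,.65,.1,.3)): print(*b)
E
```

```text
tcp [0.5506 0.1631 0.0781] yaw 165.3 F [ 0.3  0.6 -0.1] gap 0.047 grip 0.0 t 26.15
[429.4 145.4] 259 [0.4179 0.1487 0.0107] [0.405 0.142 0.001] [0.42  0.166 0.017]
[449.7 149.1] 420 [0.4086 0.1532 0.0209] [0.4   0.145 0.019] [0.417 0.162 0.023]
[261.4 195.3] 89 [0.5476 0.1546 0.0109] [0.539 0.153 0.005] [0.559 0.162 0.016]
[262.1 211.2] 309 [0.5496 0.1653 0.0208] [0.542 0.157 0.019] [0.558 0.173 0.022]
```

jog_arm([
  [-0.1,0.1,-2.5],
  [-0.1,0.1,-5],
  [-0.1,0.1,-7],
  [-0.1,0.1,-7],
  [-0.1,0.1,-7],
  [-0.1,0.1,-7],
  [-0.1,0.1,-7],
  [-0.1,0.1,-7],
], gripper=[0.55,0.55,0.55,0.55,0,0,0,0], twist=[0,0,0,0,0,0,0,0])

```text
clock: 27.2
tcp_pos: [0.5497, 0.165, 0.0082]
orientation: [0.001, -0.612, 0.791, -0.001]
wrist_force: [-0.7, -1.4, 5.4]
finger_gap: 0.0208
grip_force: 25.0
```

jog_arm([
  [0,0,4],
  [0,0,10],
  [0,-3,14],
  [-1,-9,14],
  [-2,-14.5,14],
  [-3,-20,14],
  [-4,-25.5,14],
  [-5,-31,14],
], gripper=[0,0,0,0,0,0,0,0], twist=[0,0,0,0,0,0,0,0])

```text
clock: 28.2
tcp_pos: [0.498, -0.1466, 0.1471]
orientation: [0.0, -0.612, 0.791, -0.0]
wrist_force: [1.2, -0.5, 0.5]
finger_gap: 0.0209
grip_force: 24.6
```

```bash
python3 - <<'E'
from h import *
st(); w=cam("wrist"); W=world(w); save(w,"w9.png")
for b in blobs(w,50,85,amin=100): print(*b)
im=w["image"].min(-1); m=((W[...,2]<.025)&(W[...,2]>-.01)&(im>70)&(abs(W[...,0]-.483)<.1)&(abs(W[...,1]+.253)<.09)).astype(np.uint8)
n,l,s,c=cv2.connectedComponentsWithStats(m); i=1+s[1:,4].argmax(); P=W[l==i]; print(s[i],cv2.minAreaRect(P[:,:2].astype(np.float32)),np.median(P,0))
E
```

```text
tcp [ 0.498  -0.1466  0.1471] yaw 165.4 F [ 1.2 -0.5  0.5] gap 0.0209 grip 24.6 t 28.2
[ 48.2 223.7] 895 [ 0.6606 -0.1758  0.0881] [ 0.648 -0.19   0.02 ] [ 0.733 -0.154  0.09 ]
[  162     0   170   139 16921] ((0.48469027876853943, -0.25562620162963867), (0.10606696456670761, 0.15557216107845306), 86.55035400390625) [ 0.48210793 -0.25834274  0.00308226]
```

View pics/w9.png

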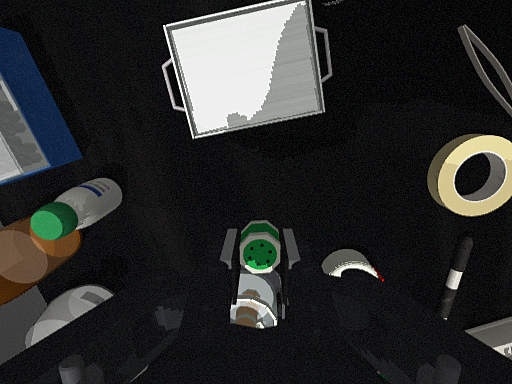

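The green is held at (260,250); the tray at (245,70) is centred near (0.4845, -0.2545). Place it in the +y half.

jog_arm([
  [-0.7,-4,0],
  [-1.4,-8.5,-2],
  [-1.4,-8.5,-5],
  [-1.4,-8.5,-8],
  [-1.4,-8.5,-10],
  [-1.4,-8.5,-11],
  [-1.4,-8.5,-11],
  [-1.4,-8.5,-11],
], gripper=[0,0,0,0,0,0,0,0], twist=[0,0,0,0,0,0,0,0])

```text
clock: 29.25
tcp_pos: [0.4853, -0.2303, 0.0377]
orientation: [0.0, -0.612, 0.791, -0.001]
wrist_force: [1.3, 0.6, 0.4]
finger_gap: 0.0211
grip_force: 24.6
```

jog_arm([
  [0,0,-1.5],
  [0,0,-2.3],
  [0,0,-2.4],
  [0,0,-2.4],
  [0,0,-2.4],
  [0,0,-2.4],
  [0,0,1],
  [0,0,6],
], gripper=[0,0,0,0.45,0.45,0.45,0.45,0.45], twist=[0,0,0,0,0,0,0,0])

```text
clock: 30.25
tcp_pos: [0.4834, -0.2293, 0.0965]
orientation: [-0.001, -0.612, 0.791, 0.002]
wrist_force: [0.3, -0.3, -0.4]
finger_gap: 0.0386
grip_force: 0.0
```

jog_arm([
  [0,0,5],
  [-1,5,7],
  [-2,11,7],
  [-3,17,7],
  [-4,23,7],
  [-5.5,29,7],
  [-6.5,34,6],
  [-7.5,38.5,3],
], gripper=[0.55,0.55,0.55,0.55,0.55,0.55,0.55,0.55], twist=[0,0,0,0,0,0,0,0])

```text
clock: 31.25
tcp_pos: [0.4108, 0.1571, 0.1282]
orientation: [0.002, -0.612, 0.791, -0.001]
wrist_force: [-0.6, -0.2, -0.2]
finger_gap: 0.0467
grip_force: 0.0
```

```bash
python3 - <<'E'
from h import *
st(); w=cam("wrist")
for b in blobs(w,50,85,amin=40)+blobs(cam("top"),50,85): print(*b)
E
```

```text
tcp [0.4108 0.1571 0.1282] yaw 165.5 F [-0.6 -0.2 -0.2] gap 0.0467 grip 0.0 t 31.25
[261.9 186.1] 243 [0.4084 0.1532 0.0207] [0.4   0.145 0.019] [0.417 0.161 0.022]
[326.5 150.8] 81 [ 0.6604 -0.1749  0.087 ] [ 0.649 -0.204 -0.002] [ 0.697 -0.161  0.091]
[341.1 215.3] 18 [ 0.4839 -0.2281  0.0217] [ 0.478 -0.234  0.017] [ 0.49  -0.223  0.024]
[210.6 237.8] 16 [0.4087 0.1531 0.0195] [0.401 0.123 0.016] [0.413 0.159 0.26 ]
```

jog_arm([
  [-0.2,-0.2,-3],
  [-0.2,-0.2,-7],
  [-0.2,-0.2,-10],
  [-0.2,-0.2,-11.9],
  [-0.2,-0.2,-11.9],
  [-0.2,-0.2,-11.9],
  [-0.2,-0.2,-11.9],
  [-0.2,-0.2,-11.9],
], gripper=[0.55,0.55,0.55,0.55,0.55,0,0,0], twist=[0,0,0,0,0,0,0,0])

```text
clock: 32.35
tcp_pos: [0.4088, 0.153, 0.009]
orientation: [0.001, -0.612, 0.791, -0.001]
wrist_force: [-0.6, -1.2, 6.3]
finger_gap: 0.0212
grip_force: 25.3
```

jog_arm([
  [0,0,4],
  [0,0,10],
  [0,-3,14],
  [1.2,-9,14],
  [2.4,-15,14],
  [3.6,-21,14],
  [4.8,-27,14],
  [6,-33,14],
], gripper=[0,0,0,0,0,0,0,0], twist=[0,0,0,0,0,0,0,0])

```text
clock: 33.35
tcp_pos: [0.4678, -0.1791, 0.1483]
orientation: [0.0, -0.612, 0.791, -0.0]
wrist_force: [1.9, 1.0, -0.2]
finger_gap: 0.0207
grip_force: 24.7
```

```bash
python3 - <<'E'
from h import *
st(); w=cam("wrist")
for b in blobs(w,50,85,amin=40): print(*b)
E
```

```text
tcp [ 0.4678 -0.1791  0.1483] yaw 165.4 F [ 1.9  1.  -0.2] gap 0.0207 grip 24.7 t 33.35
[230.1 140. ] 236 [ 0.4839 -0.2301  0.0231] [ 0.475 -0.238  0.021] [ 0.492 -0.222  0.025]
[ 34.7 266.6] 832 [ 0.6596 -0.1761  0.088 ] [ 0.648 -0.19   0.054] [ 0.712 -0.162  0.09 ]
```

jog_arm([
  [0.8,-5,0],
  [1.6,-10,-2],
  [1.6,-10,-5],
  [1.6,-10,-8],
  [1.6,-10,-10],
  [1.6,-10,-11],
  [1.6,-10,-11],
  [1.6,-10,-11],
], gripper=[0,0,0,0,0,0,0,0], twist=[6,11,11,11,11,11,11,11])

```text
clock: 34.4
tcp_pos: [0.4843, -0.2774, 0.0388]
orientation: [0.0, -0.685, 0.729, -0.001]
wrist_force: [-0.3, -0.4, -0.1]
finger_gap: 0.0211
grip_force: 24.7
```

jog_arm([
  [0,0,-1.5],
  [0,0,-2.3],
  [0,0,-2.4],
  [0,0,-2.4],
  [0,0,-2.4],
  [0,0,-2.4],
  [0,0,1],
  [0,0,6],
], gripper=[0,0,0,0.45,0.45,0.45,0.45,0.45], twist=[0,0,0,0,0,0,0,0])

```text
clock: 35.4
tcp_pos: [0.4824, -0.2761, 0.0974]
orientation: [-0.0, -0.685, 0.729, 0.002]
wrist_force: [0.6, -0.5, -0.2]
finger_gap: 0.0386
grip_force: 0.0
```

jog_arm([
  [0,2,5],
  [-1,7,7],
  [-2,13,7],
  [-3.5,19,7],
  [-5,24,7],
  [-5.6,26,7],
  [-5.6,26,7],
  [-5.6,26,7],
], gripper=[1,1,1,1,1,1,1,1], twist=[-2,-4,-6,-8,-10,-11,-11,-11])

```text
clock: 36.4
tcp_pos: [0.4281, -0.0175, 0.1681]
orientation: [0.0, -0.612, 0.791, -0.0]
wrist_force: [-0.9, 0.1, 0.3]
finger_gap: 0.0853
grip_force: 0.0
```

```bash
python3 - <<'E'
from h import *
st(); w=cam("wrist"); save(w,"w10.png")
t=cam("top"); save(t,"top1.png",(140,140,400,270),3)
for b in blobs(w,50,85,amin=40)+blobs(t,50,85): print(*b)
for b in blobs(w,0,6,amin=3,box=(.35,.5,-.1,.1)): print("red",*b)
E
```

```text
tcp [ 0.4281 -0.0175  0.1681] yaw 165.4 F [-0.9  0.1  0.3] gap 0.0853 grip 0.0 t 36.4
[326.5 150.8] 81 [ 0.6603 -0.1749  0.0867] [ 0.649 -0.203 -0.003] [ 0.697 -0.161  0.091]
[341.1 215.3] 18 [ 0.4839 -0.228   0.0225] [ 0.478 -0.234  0.019] [ 0.49  -0.222  0.025]
[357.  215.9] 20 [ 0.4823 -0.2749  0.0216] [ 0.476 -0.281  0.018] [ 0.488 -0.268  0.026]
red [229.1 180.7] 76 [ 0.4598 -0.0265  0.0237] [ 0.457 -0.032 -0.   ] [ 0.468 -0.011  0.029]
red [288.8 180.3] 82 [ 0.3984 -0.0107  0.0209] [ 0.394 -0.016  0.001] [0.401 0.007 0.029]
red [237.  184.5] 8 [ 0.4513 -0.0225  0.0321] [ 0.45  -0.026  0.031] [ 0.452 -0.019  0.033]
red [280.5 184.2] 17 [ 0.4079 -0.0115  0.0318] [ 0.406 -0.016  0.031] [ 0.409 -0.007  0.034]
red [240. 184.] 5 [ 0.4481 -0.0223  0.0322] [ 0.448 -0.024  0.031] [ 0.449 -0.02   0.033]
red [278. 184.] 5 [ 0.4103 -0.0123  0.0318] [ 0.41  -0.014  0.031] [ 0.411 -0.01   0.032]
```

View pics/top1.png

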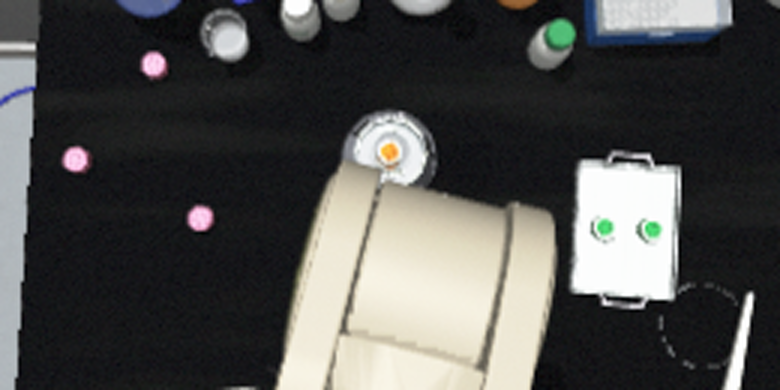

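Both greens are in the tray at (604,229) and (651,230), only the pinks remain on the bench, and the orange stack shows in the jar at (390,152). Now I'll fetch the cap.

jog_arm([
  [0.1,0,-2],
  [0.1,0,-6],
  [0.1,0,-10],
  [0.1,0,-13],
  [0.1,0,-15.5],
  [0.1,0,-16.2],
  [0.1,0,-16.2],
  [0.1,0,-16.2],
], gripper=[1,1,1,1,1,1,1,1], twist=[0,0,0,0,0,0,0,0])

```text
clock: 37.5
tcp_pos: [0.4296, -0.0174, 0.0067]
orientation: [0.001, -0.612, 0.791, -0.001]
wrist_force: [0.5, -0.3, 0.2]
finger_gap: 0.0853
grip_force: 0.0
```

jog_arm([
  [0,0,-0.1],
  [0,0,-0.1],
  [0,0,-0.1],
  [0,0,-0.1],
  [0,0,-0.1],
  [0,0,-0.1],
  [0,0,-0.1],
  [0,0,-0.1],
], gripper=[1,1,1,1,1,1,1,1], twist=[0,0,0,0,0,0,0,0])

```text
clock: 38.5
tcp_pos: [0.4286, -0.017, 0.0048]
orientation: [-0.0, -0.612, 0.791, 0.0]
wrist_force: [1.4, -0.4, 0.3]
finger_gap: 0.0853
grip_force: 0.0
```

jog_arm([
  [0,-0.1,0],
  [0,-0.1,0],
  [0,-0.1,0],
  [0,-0.1,0],
  [0,-0.1,0],
  [0,-0.1,0],
  [0,-0.1,0],
  [0,-0.1,0],
], gripper=[0,0,0,0,0,0,0,0], twist=[0,0,0,0,0,0,0,0], squeeze=45)

```text
clock: 39.5
tcp_pos: [0.4297, -0.0184, 0.0061]
orientation: [0.001, -0.612, 0.791, -0.001]
wrist_force: [-1.9, -0.7, 11.4]
finger_gap: 0.0555
grip_force: 45.5
```

jog_arm([
  [0,0,3],
  [0,0,7],
  [0,0,10],
  [3,0,12],
  [6,0,12],
  [9,0,12],
  [12,0,12],
  [12,0,12],
], gripper=[0,0,0,0,0,0,0,0], twist=[0,0,0,0,0,0,0,0])

```text
clock: 40.5
tcp_pos: [0.5502, -0.0182, 0.1243]
orientation: [0.0, -0.612, 0.791, -0.0]
wrist_force: [-0.4, -0.3, -0.4]
finger_gap: 0.0558
grip_force: 50.1
```

jog_arm([
  [0,0,0],
  [0,0,-1.5],
  [0,0,-2.5],
  [0,0,-2.5],
  [0,0,-2.5],
  [0,0,-2.5],
  [0,0,-2.5],
  [0,0,-2.5],
], gripper=[0,0,0,0,0,0,0,0], twist=[0,0,0,0,0,0,0,0])

```text
clock: 41.5
tcp_pos: [0.5487, -0.018, 0.1]
orientation: [0.0, -0.612, 0.791, -0.0]
wrist_force: [0.1, 0.4, -1.2]
finger_gap: 0.0557
grip_force: 50.1
```

```bash
python3 - <<'E'
from h import *
st(); w=cam("wrist"); W=world(w); save(w,"w11.png",(130,80,400,384),1.9)
for b in blobs(w,0,6,amin=3,box=(.5,.6,-.1,.1)): print("red",*b)
E
```

```text
tcp [ 0.5487 -0.018   0.1   ] yaw 165.4 F [ 0.1  0.4 -1.2] gap 0.0557 grip 50.1 t 41.5
red [306.7 270.6] 65 [ 0.5277 -0.0111  0.1255] [ 0.526 -0.017  0.124] [ 0.53  -0.006  0.127]
red [212.4 270.6] 57 [ 0.5713 -0.0224  0.1256] [ 0.569 -0.027  0.124] [ 0.573 -0.017  0.127]
red [218.8 270.4] 38 [ 0.5683 -0.022   0.1256] [ 0.567 -0.025  0.125] [ 0.57  -0.019  0.127]
red [300.3 269.8] 39 [ 0.5307 -0.0124  0.1253] [ 0.529 -0.015  0.124] [ 0.532 -0.009  0.127]
```

jog_arm([
  [-0.05,-0.05,-1],
  [-0.05,-0.05,-2],
  [-0.05,-0.05,-2.5],
  [-0.05,-0.05,-3],
  [-0.05,-0.05,-3.3],
  [-0.05,-0.05,-3.6],
  [-0.05,-0.05,-3.6],
  [-0.05,-0.05,-3.6],
], gripper=[0,0,0,0,0,0,0,0], twist=[0,0,0,0,0,0,0,0])

```text
clock: 42.55
tcp_pos: [0.5488, -0.0186, 0.0639]
orientation: [0.0, -0.612, 0.791, -0.0]
wrist_force: [4.8, -0.1, -3.8]
finger_gap: 0.0561
grip_force: 50.3
```

jog_arm([
  [0,0,-0.2],
  [0,0,-0.4],
  [0,0,-0.6],
  [0,0,-0.75],
  [0,0,-0.85],
  [0,0,-0.85],
  [0,0,-0.85],
  [0,0,-0.85],
], gripper=[0,0,0,0,0,0,0,0], twist=[0,0,0,0,0,0,0,0])

```text
clock: 43.55
tcp_pos: [0.5475, -0.0184, 0.0573]
orientation: [-0.0, -0.612, 0.791, -0.0]
wrist_force: [-4.5, -0.6, 16.2]
finger_gap: 0.0562
grip_force: 53.4
```

```bash
python3 - <<'E'
from h import *
st(); w=cam("wrist"); W=world(w)
for b in blobs(w,0,6,amin=3,box=(.5,.6,-.1,.1)): print("red",*b)
E
```

```text
tcp [ 0.5475 -0.0184  0.0573] yaw 165.4 F [-4.5 -0.6 16.2] gap 0.0562 grip 53.4 t 43.55
red [306.8 270.6] 61 [ 0.5265 -0.0114  0.0829] [ 0.525 -0.017  0.082] [ 0.528 -0.007  0.084]
red [212.5 270.5] 57 [ 0.5701 -0.0231  0.0829] [ 0.568 -0.028  0.082] [ 0.571 -0.019  0.084]
red [300.5 270.5] 41 [ 0.5296 -0.0126  0.0828] [ 0.528 -0.016  0.082] [ 0.531 -0.009  0.084]
red [218.9 270.7] 35 [ 0.5672 -0.0222  0.083 ] [ 0.566 -0.025  0.082] [ 0.568 -0.019  0.084]
```

The cap is seated: its top marks are at 0.083 m, about the height of the locked cap. Turn it clockwise to the stop.

jog_arm([
  [0.05,0,0.05],
  [0.05,0,0.1],
  [0.05,0,0.1],
  [0.05,0,0.1],
  [0.05,0,0.1],
  [0.05,0,0.1],
  [0.05,0,0.1],
  [0.05,0,0.1],
], gripper=[0,0,0,0,0,0,0,0], twist=[-3,-8,-14,-20,-26,-32,-38,-44])

```text
clock: 44.6
tcp_pos: [0.5485, -0.0183, 0.0574]
orientation: [0.0, -0.269, 0.963, 0.0]
wrist_force: [0.5, -0.3, 8.7]
finger_gap: 0.056
grip_force: 51.9
```

jog_arm([
  [0,0,0],
  [0,0,0],
  [0,0,0],
  [0,0,0],
  [0,0,0],
  [0,0,0],
  [0,0,0],
  [0,0,0],
], gripper=[0,0,0,0,0,0,0,0], twist=[-4,-8,-12,-15,-17,-18,-18,-18])

```text
clock: 45.6
tcp_pos: [0.5485, -0.0183, 0.0574]
orientation: [0.0, -0.117, 0.993, 0.0]
wrist_force: [0.1, 1.0, 7.7]
finger_gap: 0.056
grip_force: 52.0
```

```bash
python3 - <<'E'
from h import *
st(); print(env.get_state()["ft_torque"]); w=cam("wrist"); W=world(w)
for b in blobs(w,0,6,amin=3,box=(.5,.6,-.1,.1)): print("red",*b)
E
```

```text
tcp [ 0.5485 -0.0183  0.0574] yaw 103.4 F [0.1 1.  7.7] gap 0.056 grip 52.0 t 45.6
[ 0.07934266  0.072976   -0.05539034]
red [306.7 270.3] 61 [0.5453 0.0033 0.0828] [0.54  0.002 0.082] [0.55  0.005 0.084]
red [212.4 270.6] 57 [ 0.5558 -0.0403  0.0829] [ 0.551 -0.042  0.082] [ 0.56  -0.039  0.084]
red [218.8 270.4] 38 [ 0.5547 -0.0372  0.0828] [ 0.552 -0.039  0.081] [ 0.558 -0.036  0.084]
red [300.3 269.9] 37 [5.452e-01 3.000e-04 8.270e-02] [ 0.543 -0.001  0.081] [0.549 0.001 0.084]
```

jog_arm([
  [0,0,0],
  [0,0,0],
  [0,0,0],
  [0,0,0],
  [0,0,0],
  [0,0,0],
  [0,0,0],
  [0,0,0],
], gripper=[0,0,0,0,0,0,0,0], twist=[-0.5,-1,-1.5,-1.5,-1.5,-1.5,-1.5,-1.5])

```text
clock: 46.65
tcp_pos: [0.5485, -0.0184, 0.0574]
orientation: [0.0, -0.104, 0.995, 0.0]
wrist_force: [-0.1, 0.1, 8.1]
finger_gap: 0.0557
grip_force: 51.9
```

```bash
python3 - <<'E'
from h import *
st(); print(env.get_state()["ft_torque"]); w=cam("wrist"); W=world(w)
for b in blobs(w,0,6,amin=3,box=(.5,.6,-.1,.1)): print("red",*b)
E
```

```text
tcp [ 0.5485 -0.0184  0.0574] yaw 102.0 F [-0.1  0.1  8.1] gap 0.0557 grip 51.9 t 46.65
[-0.04902601  0.10513221  0.10227865]
red [306.7 270.3] 63 [0.546  0.0032 0.0827] [0.541 0.002 0.082] [0.551 0.005 0.084]
red [212.4 271.1] 59 [ 0.5556 -0.0405  0.0828] [ 0.55  -0.042  0.082] [ 0.56  -0.039  0.084]
red [300.2 269.7] 37 [5.457e-01 1.000e-04 8.310e-02] [ 0.543 -0.001  0.082] [0.549 0.001 0.084]
red [218.8 270.7] 36 [ 0.5546 -0.0374  0.0827] [ 0.552 -0.039  0.082] [ 0.558 -0.037  0.084]
```

The torque sign flipped and the marks now lag the fingers slightly, so the cap is at the stop. Ease back 1.5°, let go, and lift away.

jog_arm([
  [0,0,0],
  [0,0,0],
  [0,0,0],
  [0,0,0],
  [0,0,0],
  [0,0,0],
  [0,0,0],
  [0,0,0],
], gripper=[0,0,0,1,1,1,1,1], twist=[0.7,1.5,1.5,1.5,1.5,1.5,1.5,1.5])

```text
clock: 47.7
tcp_pos: [0.5485, -0.0185, 0.0562]
orientation: [-0.0, -0.117, 0.993, 0.0]
wrist_force: [-0.6, -0.3, -0.5]
finger_gap: 0.0852
grip_force: 0.0
```

jog_arm([
  [0,0,0],
  [0,0,1],
  [0,0,4],
  [0,0,8],
  [0,0,12],
  [0,0,16],
  [0,0,17.5],
  [0,0,17.5],
], gripper=[1,1,1,1,1,1,1,1], twist=[0,0,0,0,0,0,0,0])

```text
clock: 48.7
tcp_pos: [0.5491, -0.0186, 0.2323]
orientation: [0.001, -0.117, 0.993, -0.0]
wrist_force: [-0.3, -0.9, -0.9]
finger_gap: 0.0852
grip_force: 0.0
```

```bash
python3 - <<'E'
from h import *
st(); w=cam("wrist"); t=cam("top"); s=cam("scene")
save(w,"w12.png",s=1.5)
a=w["image"][70:170,60:0:-1] 
for b in blobs(w,0,6,amin=3,box=(.5,.6,-.1,.1)): print("red",*b)
for b in blobs(s,0,6,amin=3,box=(.5,.6,-.1,.1)): print("red scene",*b)
for b in blobs(w,50,85,amin=40)+blobs(t,50,85): print(*b)
cans(t)
c1=cv2.resize(s["image"][150:220,220:310],(540,420),interpolation=cv2.INTER_CUBIC); cv2.imwrite("pics/s3.png",c1[...,::-1])
E
```

```text
tcp [ 0.5491 -0.0186  0.2323] yaw 103.4 F [-0.3 -0.9 -0.9] gap 0.0852 grip 0.0 t 48.7
red [289.1 175.7] 55 [0.5395 0.0123 0.0696] [ 0.535  0.009 -0.001] [0.567 0.029 0.08 ]
red [232.  177.2] 71 [ 0.556  -0.049   0.0754] [ 0.551 -0.052  0.002] [ 0.586 -0.046  0.08 ]
red [239.8 180.5] 12 [ 0.555  -0.0397  0.0827] [ 0.551 -0.041  0.082] [ 0.56  -0.038  0.084]
red [281.5 180. ] 18 [0.5443 0.0038 0.0828] [0.54  0.002 0.082] [0.549 0.005 0.083]
red [242.5 180.7] 11 [ 0.5553 -0.0368  0.0825] [ 0.552 -0.038  0.081] [ 0.557 -0.036  0.083]
red [278.8 180.3] 6 [0.5455 0.0011 0.0825] [0.543 0.001 0.08 ] [0.548 0.002 0.084]
red scene [260.4 192.7] 52 [0.5405 0.0157 0.0669] [ 0.535 -0.001  0.054] [0.546 0.02  0.078]
[56.2 62.4] 181 [ 0.4829 -0.2764  0.0232] [ 0.475 -0.285  0.021] [ 0.491 -0.268  0.025]
[70.1 67.9] 44 [ 0.4854 -0.266   0.0132] [ 0.478 -0.271  0.007] [ 0.492 -0.265  0.019]
[96.8 73.5] 177 [ 0.4838 -0.23    0.0232] [ 0.476 -0.238  0.022] [ 0.492 -0.221  0.025]
[104.7 242.2] 505 [ 0.6596 -0.1731  0.0878] [ 0.647 -0.216 -0.   ] [ 0.734 -0.161  0.09 ]
[330.1 151.6] 14 [ 0.658  -0.1835  0.0868] [ 0.518 -0.204 -0.   ] [ 0.687 -0.063  0.698]
[341.1 215.3] 18 [ 0.4839 -0.2281  0.0215] [ 0.478 -0.234  0.019] [ 0.49  -0.222  0.025]
[357.  215.9] 20 [ 0.4822 -0.275   0.0231] [ 0.476 -0.281  0.019] [ 0.488 -0.268  0.027]
other [0.712  0.2225 0.0201] [0.052 0.058 0.016]
other [ 0.6709 -0.2582  0.0199] [0.005 0.085 0.016]
green [ 0.4826 -0.2297  0.0191] [0.021 0.023 0.012]
green [ 0.4809 -0.2752  0.0198] [0.021 0.023 0.014]
```

View pics/w12.png

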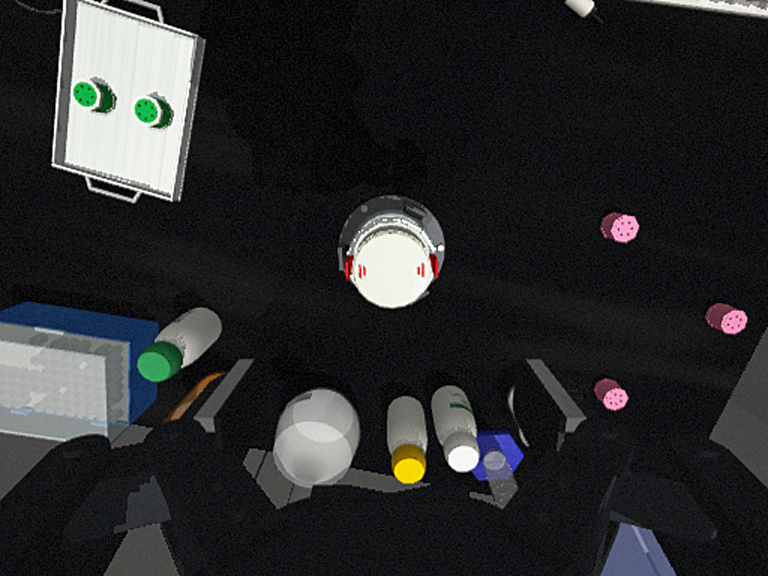

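Final view: the cap is level on the jar at (391,268) with both tabs out at (348,268) and (435,268), 57.1 px apart against 57.7 before opening. Pressed-in tabs would read about 52 px. Both greens are in the tray, and only the three pinks are left on the bench. Handing in.

```bash
python3 -c "
from workcell import env
print(env.hand_in())"
```

```text
the job is handed in; nothing more can be done
None
```

I handed the job in, but the verdict wasn't shown to me: all three orange canisters are in the jar, the cap is refitted with both tabs measuring sprung out, both green canisters are in the tray, and the look-alikes and bystanders were left alone.

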